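# Snap the side-stop clip onto the gauge bar and set it against the collar

## Task

Take the black sprung clip by its upright tab and push it straight down over the round bar of the lay gauge until its arms snap past the widest point and it sits fully home, on the long free stretch of bar to the right of the stop collar and about 3 cm clear of it. Then slide the clip along the bar until it meets the collar, press it there for a moment with about 8 N more than the sliding took, and let go, leaving its tab upright. Feel your way: do not ram the clip down (25 N is plenty), do not shift the collar from its setting, and leave the other things on the table alone.

Things in the scene. Friction and masses are not known exactly. Their poses are not given: they have to be found in the camera images.
- clip_tab (a point): Grip point in the upright tab of the black sprung clip, 56 mm above the clip's lower end. Tab 12 mm thick (x), 22 mm wide (y), from 33 to 75 mm above the lower end. x across the throat, y along the throat (goes along the bar), z up; the clip is the same either way round. The tab rises from a saddle 31 x 24 x 7 mm whose top is 33 mm above the lower end: keep fingertips above it.
- clip_throat (a point): Axis of the clip's round throat, mid-length, 40 mm below clip_tab, same axes. The clip (57 g, 24 mm long along y) stands on its two sprung arms, throat down. Home on the bar, this point lies on the bar's axis and the saddle rests on the bar. The arms reach 16 mm below it and flare out; the mouth between the lips is about 11 mm wide.
- bar_mid (a point): Middle of the gauge's fixed steel bar, on its axis, 70 mm above the table. Bar 20 mm in diameter, level, along this point's y; z up. Snapping the clip on takes some 10 to 20 N straight down, most with the throat about 14 mm above the axis; then the push falls off, for the last 5 mm the clip pulls itself home, and beyond that it meets the bar hard.
- collar_face (a point): Centre (on the bar's axis) of the flat -y face of the stop collar, looking along the bar to the long free stretch; axes as bar_mid. A clip bearing on it has its throat point 12 mm to -y of this face. Sliding the snapped-on clip along the bar takes about 2 to 5 N by itself.
- gauge: The lay gauge, screwed down: aluminium base 62 x 224 x 12 mm, bar along y between two grey posts (88 mm tall, inner faces 95 mm either side of the middle). Origin under the middle of the base, on the table.
- collar: Dark steel stop collar on the bar: ring 34 mm in diameter, 14 mm wide, a small screw head on top (to 22 mm above the bar's axis). Origin at its centre; axes as the gauge. Clamped by friction: it begins to creep at about 18 N along the bar.
- die: Bystander: turned steel punch die, 31 mm diameter, 40 mm tall, loose; origin at the centre of its underside.
- clamp: Bystander: plastic spring clamp lying flat, 58 x 111 x 21 mm, loose; origin at the centre of its underside.
- stamp: Bystander: rubber stamp with a turned wooden knob, 27 x 62 mm, 81 mm tall, loose; origin at the centre of its underside.
Not all that is in view belongs to the job. Of the things shaped like the part that bears clip_tab, the black one is meant.

How it is judged:
By the outcome, as a careful person would: the job done as asked, in the order asked, and still so for the second after the job is handed in, with the robot touching nothing.
It also fails if it takes over 58 s, if anything falls off the work surface, if the arm or the gripper's body presses on something with over 40 N, if the wrist force passes 120 N, or if a joint passes its speed limit or range.

## Robot

A 7-joint arm with a two-finger parallel gripper is mounted at the origin on a cart in front of the work surface, level with it; the furniture and walls round the work are solid. World frame = base frame: x ahead of the robot, y to its left, z up, the work surface at z = 0. Lengths are in m, angles in rad, forces in N, time in s.
With the tool pointing down it reaches from about 0.4 to 0.85 m from the base axis. Payload 4.5 kg.
Tool frame: the origin (TCP) lies on the centre line of the jaws, within the pads' length; the fingertips stand 11 mm ahead of it and the grasp point (between the pads) lies 8 mm behind it; z points along the fingers, y is the line along which they close (so a half turn about z gives the same grasp; the last joint's range is limited). The gripper opens to 88 mm and grips with 3 to 60 N. Pads are 18 mm wide; open, the fingers measure 123 mm over their backs; the gripper's body (75 mm by 187 mm) begins 45 mm behind the grasp point.
Start: joints at [1.23, 0.689, -0.195, 1.565, 0.157, 0.902, -0.215], TCP at [0.229, -0.582, 0.25] pointing down, gripper open.
Joint ranges: [-3.01, 3.01], [-0.46, 2.08], [-1.47, 1.51], [0.13, 2.56], [-1, 4.14], [0.04, 2.09], [-2.66, 2.66]. Speed limits (rad/s): [2.57, 2.57, 3.14, 3.14, 3.14, 3.14, 3.14].

## Interface

Orientations are given as a unit quaternion [x, y, z, w].
In Python, from plant import * gives the robot as it stands. The module is installed in compiled form; this text tells all that it offers.
- The arm moves only by the tool send_rows, never from a script. Its argument "motion" is a list of rows, each an object of numbers: "x", "y", "z": the shift along the tool's x, y, z in cm; "rx", "ry", "rz": the turn, a rotation vector about the tool's x, y, z in rad; "jaw": the finger opening in cm, from 0 to 8.81. In form: [{"x": .., "y": .., "z": .., "rx": .., "ry": .., "rz": .., "jaw": ..}, ...]. A call has exactly 5 rows; each row shifts and turns the commanded pose from where the row before left it, along the tool's axes as they then stand; what a row does not reach is not made up. A row lasts 1/10 s, in which the tool goes at most 50 mm and 8.59 degrees, less where a joint would pass 70% of its speed; a pose out of reach is approached as far as the arm can. A call is refused whole if a number of a shift passes 5 or a number of a turn 0.15, either way. A call with a gripper value outside its range is refused whole. The fingers move at their own pace and stop on an object; "grip_force" is the grip in N (left out, the last holds). Time passes only in rows, so rows that do not move let the fingers close, or fill a call up. It gives the time, the measured TCP pose, the force, the opening and the grip force at its end, in the units of the state.
- get_state(): the state, without advancing time (a new reading comes with each control period).
- snapshot(name): name is "scene" or "top" or "wrist"; returns a dict with "img" (384x512x3 uint8, red, green, blue), "vertical_fov" (degrees; the focal length in pixels is half the picture's height over the tangent of half this angle, whatever the lens; pixels are square), "cx", "cy" (the principal point, pixels), "D" ([k1, k2, p1, p2, k3] as OpenCV has them; the pictures are not rectified), "extrinsics" (4x4, takes a point from camera to world coordinates). Camera axes: x right, y up, looking along -z (the intrinsics and any distortion apply to the point x, -y, -z); pixel columns grow to the right and rows downward; lengths in m; the calibration is good to about 2 mm. A picture is of the moment at which its call begins. There is no depth.
- finish_job(): hands the job in; it is judged then, once.
The state is a dict: "clock": time; "q": joint angles; "qd": joint speeds; "joint_torque": joint torques, N m; "tool_pos": TCP position; "eef_rot": TCP orientation; "contact_force": force on the tool from outside, world axes, zero at the start; "moment": the same for the moment, N m; "opening": opening from 0.0 (shut) to 1.0 (fully open); "finger_force": force on a finger pad.
Only numpy, scipy, OpenCV 4.12 (cv2) and the standard library are available. Lean on these libraries where they do the work, as an engineer would, in place of code of your own. Each camera call takes 0.05 s, during which the arm holds its last target. There are 200 camera calls.

## Working session

There is one attempt and no reset: what is moved stays moved. The work goes in short steps, Python scripts to look and compute and a tool call to move; the robot and the scene stay as the last step left them, time stands still between calls to the robot, and variables do not carry over. Pictures are saved under pics/ and viewed, at most 10 in all, crops included, and the job is handed in when it is done.

Besides the shell and the picture viewer there is one more tool, called as name([rows], argument=value, ...), one row to a line, values as JSON. send_rows: Moves the arm, as the interface text tells. Its arguments: {"type":"object","properties":{"motion":{"type":"array"},"grip_force":{"type":"number"}},"required":["motion"]}

```bash
mkdir -p pics
cat > h.py <<'E'
from plant import *
import numpy as np, cv2
def cam(n):
    s=snapshot(n); f=192/np.tan(np.radians(s["vertical_fov"])/2)
    s["K"]=np.array([[f,0,s["cx"]],[0,f,s["cy"]],[0,0,1.]]); s["D"]=np.array(s["D"],float); s["E"]=np.array(s["extrinsics"]); return s
def ray(s,u,v):
    p=cv2.undistortPoints(np.array([[[u,v]]],float),s["K"],s["D"])[0,0]
    d=s["E"][:3,:3]@np.array([p[0],-p[1],-1]); return s["E"][:3,3],d/np.linalg.norm(d)
def onz(s,u,v,z):
    o,d=ray(s,u,v); return o+d*(z-o[2])/d[2]
def proj(s,P):
    P=np.atleast_2d(P).astype(float); c=(P-s["E"][:3,3])@s["E"][:3,:3]; c=c*[1,-1,-1]
    return cv2.projectPoints(c,np.zeros(3),np.zeros(3),s["K"],s["D"])[0][:,0]
def tri(a,b):
    A=np.zeros((3,3));B=np.zeros(3)
    for o,d in (a,b):
        M=np.eye(3)-np.outer(d,d);A+=M;B+=M@o
    return np.linalg.solve(A,B)
def save(s,name): cv2.imwrite("pics/"+name,s["img"][...,::-1])
E
python3 - <<'E'
from h import *
import pickle
S={n:cam(n) for n in("scene","top")}
pickle.dump(S,open("S.pkl","wb"))
im=np.hstack([S[n]["img"] for n in S]); 
for n in S: save({"img":cv2.resize(S[n]["img"],(768,576),interpolation=cv2.INTER_CUBIC)},n+"0.png"); print(n,S[n]["E"].round(3).tolist(),S[n]["K"][0],S[n]["D"])
s=get_state();print({k:np.round(v,3) for k,v in s.items()})
E
```

```text
scene [[0.89, 0.313, -0.331, 0.248], [-0.456, 0.614, -0.644, -0.367], [0.002, 0.724, 0.689, 0.672], [0.0, 0.0, 0.0, 1.0]] [412.02804372   0.         257.94906239] [-0.01989939  0.          0.          0.          0.        ]
top [[-0.017, 0.98, -0.197, 0.341], [-1.0, -0.02, -0.014, 0.173], [-0.018, 0.197, 0.98, 1.006], [0.0, 0.0, 0.0, 1.0]] [399.66256493   0.         253.51041118] [-0.07067636  0.          0.          0.          0.        ]
{'clock': np.float64(0.1), 'q': array([ 1.23 ,  0.69 , -0.195,  1.566,  0.157,  0.902, -0.215]), 'qd': array([-0.001, -0.001,  0.001, -0.002,  0.   ,  0.001,  0.001]), 'joint_torque': array([-3.0000e-03, -5.2850e+01, -1.2720e+00, -1.5384e+01, -5.3000e-02,
        2.0000e-03,  0.0000e+00]), 'tool_pos': array([ 0.229, -0.581,  0.249]), 'eef_rot': array([ 0.982,  0.186, -0.   , -0.001]), 'contact_force': array([ 0.083, -0.194, -0.583]), 'moment': array([-0.026,  0.018,  0.002]), 'finger_force': np.float64(0.0), 'opening': np.float64(1.001)}
```

View pics/scene0.png

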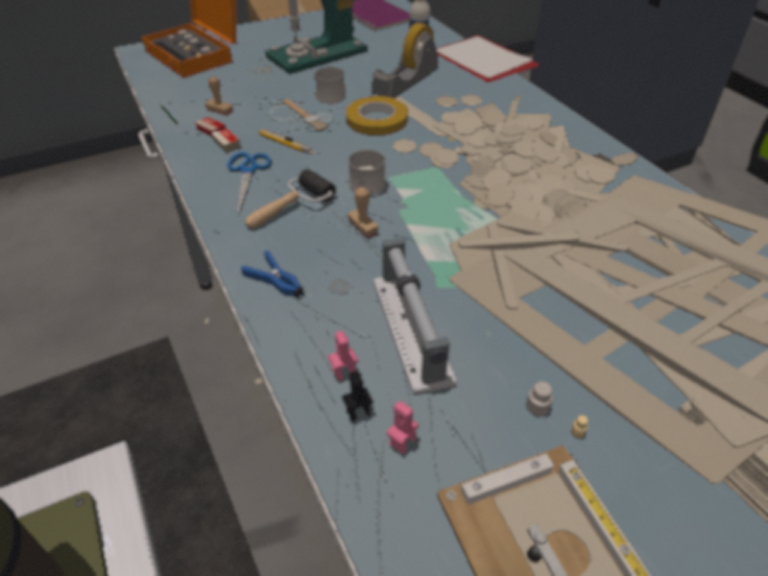

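View pics/top0.png

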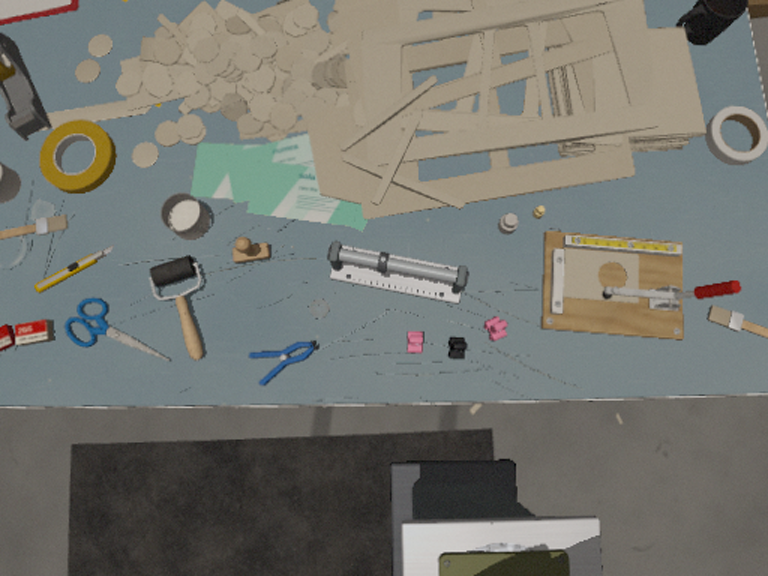

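The clip-shaped candidates are the black one at scene (238,263) / top (305,231), a pink one at scene (229,238) / top (277,228), and a pink one at scene (269,285) / top (331,219), all in native pixels. I choose the black one. The collar is at top (256,174), and the long free stretch lies to its right. I'll check the choice in a close crop and measure.

Run:
```python
from h import *
import pickle
S=pickle.load(open("S.pkl","rb"))
a=cv2.resize(S["top"]["img"][155:245,215:345],None,fx=6,fy=6,interpolation=cv2.INTER_CUBIC)[:,:780]
cv2.imwrite("pics/c1.png",a[...,::-1])
b=cv2.resize(S["scene"]["img"][155:305,215:315],None,fx=4,fy=4,interpolation=cv2.INTER_CUBIC)
c=cv2.resize(S["scene"]["img"][240:285,222:257],None,fx=11,fy=11,interpolation=cv2.INTER_CUBIC)
h=np.zeros((600,785,3),np.uint8);h[:,:400]=b;h[:495,400:785]=c
cv2.imwrite("pics/c2.png",h[...,::-1])
for u,v,z in((305,231,.07),(277,228,.07),(331,219,.07),(256,174,.07),(224,170,.07),(308,182,.07)):print(u,v,onz(S["top"],u,v,z).round(3))
```

```text
305 231 [0.425 0.068 0.07 ]
277 228 [0.433 0.133 0.07 ]
331 219 [0.452 0.006 0.07 ]
256 174 [0.564 0.18  0.07 ]
224 170 [0.576 0.257 0.07 ]
308 182 [0.542 0.056 0.07 ]
```

View pics/c1.png

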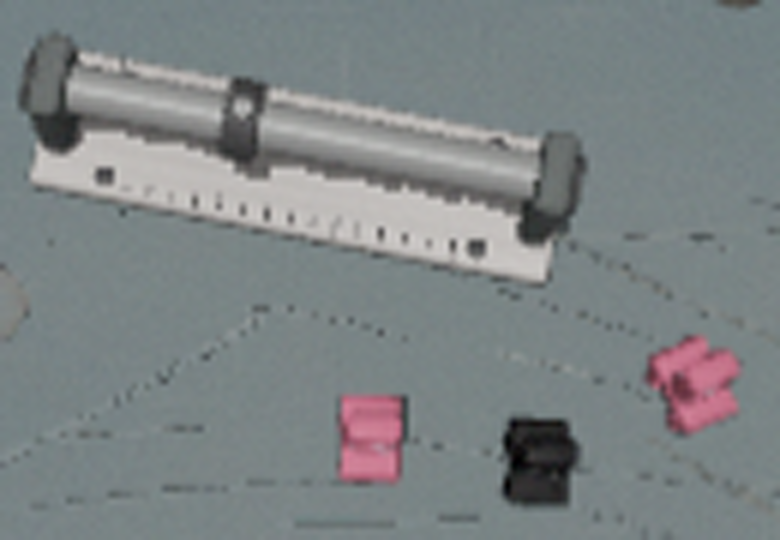

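View pics/c2.png

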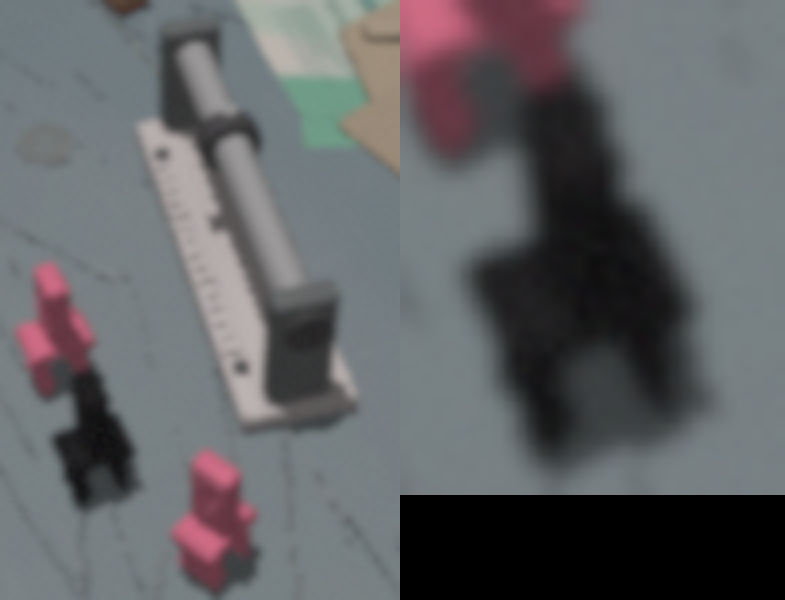

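The crops confirm it: a black clip standing upright at native top pixel (305,231), with its throat nearly along world y. The bar's collar is at crop (243,120), with the long free stretch to its right. Next I plan the approach.

```bash
cat >> h.py <<'E'
from scipy.spatial.transform import Rotation as Ro
def plan(way,quiet=False):
    """way: list of (x,y,z,toolx_angle_deg,nrows); prints tool-frame rows (cm, rad)"""
    s=get_state();p=np.array(s["tool_pos"]);R=Ro.from_quat(s["eef_rot"])
    for x,y,z,a,n in way:
        T=np.array([x,y,z]);dp=(T-p)/n
        Rt=Ro.from_matrix(np.c_[[np.cos(np.radians(a)),np.sin(np.radians(a)),0],[np.sin(np.radians(a)),-np.cos(np.radians(a)),0],[0,0,-1]])
        rv=(R.inv()*Rt).as_rotvec()/n
        for i in range(n):
            print((R.inv().apply(dp)*100).round(2),rv.round(3)); p=p+dp;R=R*Ro.from_rotvec(rv)
def st():
    s=get_state();m=Ro.from_quat(s["eef_rot"]).as_matrix()
    print(round(float(s["clock"]),2),np.round(s["tool_pos"],4),"ang",np.degrees(np.arctan2(m[1,0],m[0,0])).round(2),"z",m[:,2].round(4),"F",np.round(s["contact_force"],2),"op",round(float(s["opening"]),3),"ff",round(float(s["finger_force"]),2))
E
python3 -c "
from h import *
plan([(.45,-.25,.25,58,9),(.43,.068,.25,90,8)])"
```

```text
[ 3.64 -2.52 -0.01] [-0.    -0.    -0.071]
[ 3.81 -2.26 -0.01] [-0.    -0.    -0.071]
[ 3.96 -1.98 -0.01] [-0.    -0.    -0.071]
[ 4.09 -1.7  -0.01] [-0.    -0.    -0.071]
[ 4.2  -1.41 -0.01] [-0.    -0.    -0.071]
[ 4.29 -1.11 -0.01] [-0.    -0.    -0.071]
[ 4.35 -0.8  -0.01] [-0.    -0.    -0.071]
[ 4.4  -0.49 -0.01] [-0.    -0.    -0.071]
[ 4.42 -0.18 -0.01] [-0.    -0.    -0.071]
[ 3.24 -2.32  0.  ] [ 0.   -0.   -0.07]
[ 3.39 -2.09  0.  ] [ 0.   -0.   -0.07]
[ 3.53 -1.85  0.  ] [ 0.   -0.   -0.07]
[ 3.65 -1.59  0.  ] [ 0.   -0.   -0.07]
[ 3.75 -1.34  0.  ] [ 0.   -0.   -0.07]
[ 3.84 -1.07  0.  ] [ 0.   -0.   -0.07]
[ 3.9 -0.8  0. ] [ 0.   -0.   -0.07]
[ 3.95 -0.53  0.  ] [ 0.   -0.   -0.07]
```

send_rows([
  {"x": 3.6, "y": -2.5, "rz": -0.07, "jaw": 5},
  {"x": 3.8, "y": -2.3, "rz": -0.07, "jaw": 5},
  {"x": 4.0, "y": -2.0, "rz": -0.07, "jaw": 5},
  {"x": 4.1, "y": -1.7, "rz": -0.07, "jaw": 5},
  {"x": 4.2, "y": -1.4, "rz": -0.07, "jaw": 5},
])

```text
schema error: expected keys x, y, z, rx, ry, rz, jaw
```

send_rows([
  {"x": 4.3, "y": -1.1, "rz": -0.07, "jaw": 5},
  {"x": 4.3, "y": -0.8, "rz": -0.07, "jaw": 5},
  {"x": 4.4, "y": -0.5, "rz": -0.07, "jaw": 5},
  {"x": 4.4, "y": -0.2, "rz": -0.07, "jaw": 5},
  {"x": 3.2, "y": -2.3, "rz": -0.07, "jaw": 5},
])

```text
schema error: expected keys x, y, z, rx, ry, rz, jaw
```

send_rows([
  {"x": 3.4, "y": -2.1, "rz": -0.07, "jaw": 5},
  {"x": 3.5, "y": -1.9, "rz": -0.07, "jaw": 5},
  {"x": 3.7, "y": -1.6, "rz": -0.07, "jaw": 5},
  {"x": 3.8, "y": -1.3, "rz": -0.07, "jaw": 5},
  {"x": 3.8, "y": -1.1, "rz": -0.07, "jaw": 5},
])

```text
schema error: expected keys x, y, z, rx, ry, rz, jaw
```

Run:
```python
from h import *
import pickle
st(); s=cam("wrist"); pickle.dump(s,open("w1.pkl","wb")); save({"img":cv2.resize(s["img"],(768,576))},"w1.png"); print(s["E"].round(3).tolist()); print(get_state()["q"].round(2))
```

```text
0.1 [ 0.2286 -0.5811  0.249 ] ang 21.48 z [-7.0e-04  1.4e-03 -1.0e+00] F [ 0.08 -0.19 -0.58] op 1.001 ff 0.0
[[0.367, 0.88, 0.3, 0.306], [-0.93, 0.348, 0.116, -0.552], [-0.003, -0.322, 0.947, 0.383], [0.0, 0.0, 0.0, 1.0]]
[ 1.23  0.69 -0.19  1.57  0.16  0.9  -0.22]
```

View pics/w1.png

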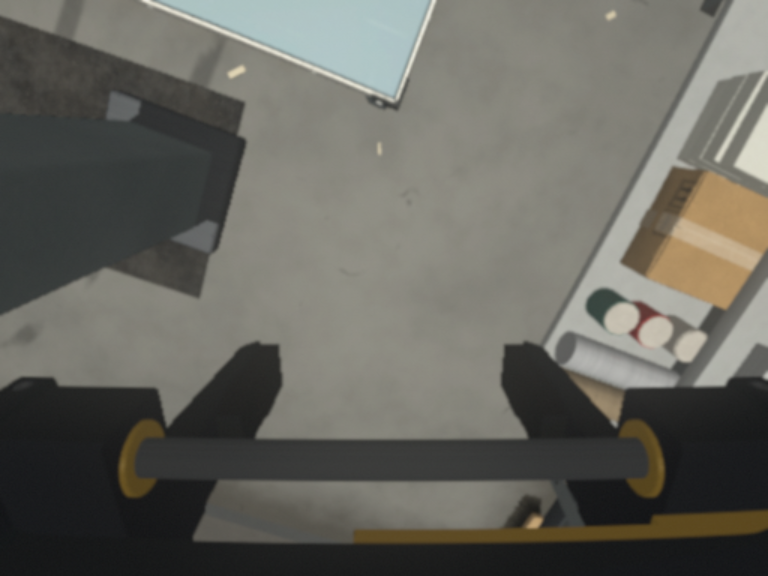

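The calls were refused because every row must carry all the keys. The picture only shows floor at the start pose, with the arm unmoved. I'll resend with full rows.

send_rows([
  {"x": 3.6, "y": -2.5, "z": 0, "rx": 0, "ry": 0, "rz": -0.07, "jaw": 5},
  {"x": 3.8, "y": -2.3, "z": 0, "rx": 0, "ry": 0, "rz": -0.07, "jaw": 5},
  {"x": 4.0, "y": -2.0, "z": 0, "rx": 0, "ry": 0, "rz": -0.07, "jaw": 5},
  {"x": 4.1, "y": -1.7, "z": 0, "rx": 0, "ry": 0, "rz": -0.07, "jaw": 5},
  {"x": 4.2, "y": -1.4, "z": 0, "rx": 0, "ry": 0, "rz": -0.07, "jaw": 5},
])

```text
clock: 0.65
tool_pos: [0.3528, -0.3958, 0.2496]
eef_rot: [0.935, 0.356, 0.0, -0.0]
contact_force: [0.6, -0.6, 0.5]
opening: 0.574
finger_force: 0.0
```

send_rows([
  {"x": 4.3, "y": -1.1, "z": 0, "rx": 0, "ry": 0, "rz": -0.07, "jaw": 5},
  {"x": 4.3, "y": -0.8, "z": 0, "rx": 0, "ry": 0, "rz": -0.07, "jaw": 5},
  {"x": 4.4, "y": -0.5, "z": 0, "rx": 0, "ry": 0, "rz": -0.07, "jaw": 5},
  {"x": 4.4, "y": -0.2, "z": 0, "rx": 0, "ry": 0, "rz": -0.07, "jaw": 5},
  {"x": 3.2, "y": -2.3, "z": 0, "rx": 0, "ry": 0, "rz": -0.07, "jaw": 5},
])

```text
clock: 1.15
tool_pos: [0.4524, -0.2096, 0.2499]
eef_rot: [0.858, 0.514, 0.002, 0.001]
contact_force: [1.2, 0.3, 0.2]
opening: 0.567
finger_force: 0.0
```

send_rows([
  {"x": 3.4, "y": -2.1, "z": 0, "rx": 0, "ry": 0, "rz": -0.07, "jaw": 5},
  {"x": 3.5, "y": -1.9, "z": 0, "rx": 0, "ry": 0, "rz": -0.07, "jaw": 5},
  {"x": 3.7, "y": -1.6, "z": 0, "rx": 0, "ry": 0, "rz": -0.07, "jaw": 5},
  {"x": 3.8, "y": -1.3, "z": 0, "rx": 0, "ry": 0, "rz": -0.07, "jaw": 5},
  {"x": 0, "y": 0, "z": 0, "rx": 0, "ry": 0, "rz": -0.07, "jaw": 5},
])

```text
clock: 1.65
tool_pos: [0.4395, -0.0456, 0.2502]
eef_rot: [0.752, 0.659, 0.001, -0.001]
contact_force: [0.1, -0.4, 0.1]
opening: 0.566
finger_force: 0.0
```

Run:
```python
from h import *
import pickle
st(); s=cam("wrist"); pickle.dump(s,open("w1.pkl","wb")); save({"img":cv2.resize(s["img"],(768,576))},"w2.png"); print(s["E"].round(3).tolist()); print(get_state()["q"].round(2))
```

```text
1.65 [ 0.4395 -0.0456  0.2502] ang 82.39 z [ 0.0011  0.003  -1.    ] F [ 0.1  -0.42  0.11] op 0.566 ff 0.0
[[0.991, 0.125, 0.042, 0.45], [-0.132, 0.94, 0.315, 0.036], [0.0, -0.318, 0.948, 0.385], [0.0, 0.0, 0.0, 1.0]]
[ 0.32  0.48 -0.46  2.08  0.35  0.65 -0.51]
```

View pics/w2.png

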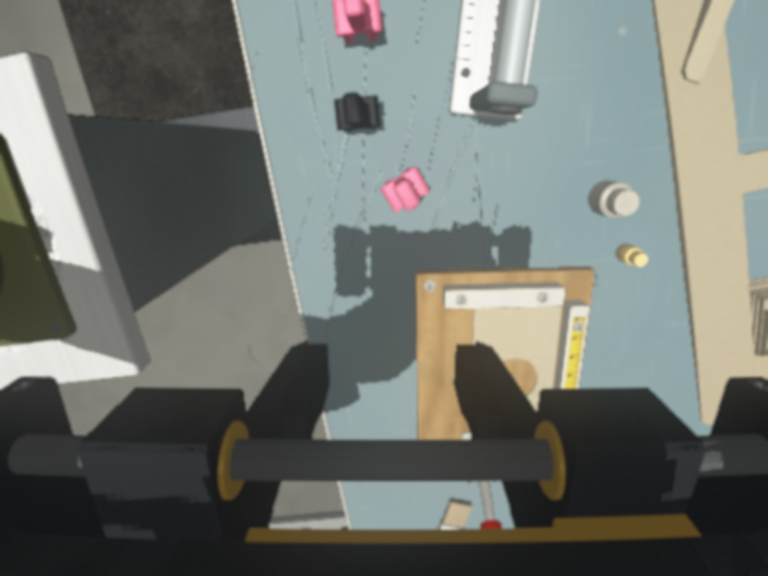

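Wrist view: the black clip is at view pixel (358,112), pinks at (357,15) and (405,190), and the gauge's right post at (512,95). I'll measure the clip roughly by mask, then put the camera directly above it.

```bash
cat >> h.py <<'E'
def dark(s,u,v,r,thr=55):
    im=s["img"][v-r:v+r,u-r:u+r]; m=((im.max(2)<thr)*255).astype(np.uint8)
    n,l,stt,c=cv2.connectedComponentsWithStats(m); i=1+np.argmax(stt[1:,4])
    pts=np.argwhere(l==i)[:,::-1]+[u-r,v-r]; return pts.astype(np.float32)
E
python3 - <<'E'
from h import *
import pickle
s=pickle.load(open("w1.pkl","rb"))
p=dark(s,239,75,20); b=cv2.minAreaRect(p); print(len(p),b,s["K"][0,0])
print(onz(s,*b[0],.035))
W=np.array([onz(s,u,v,.033)[:2] for u,v in p],np.float32);print(cv2.minAreaRect(W))
t=pickle.load(open("S.pkl","rb"))["top"];p=dark(t,305,231,14);b=cv2.minAreaRect(p);print(b,onz(t,*b[0],.045))
plan([(.428,-.015,.2,82.4,2)])
E
```

```text
104 ((240.5, 74.5), (11.0, 19.0), 0.0) 277.85341750390916
[0.42944469 0.06240394 0.035     ]
((0.42913535237312317, 0.06249110400676727), (0.021145207807421684, 0.013146160170435905), 82.27425384521484)
((304.5, 231.5), (13.0, 11.0), 90.0) [0.42597052 0.06646233 0.045     ]
[ 1.59 -0.79  2.5 ] [ 0.    -0.    -0.001]
[ 1.59 -0.79  2.5 ] [ 0.    -0.    -0.001]
```

send_rows([
  {"x": 1.5, "y": -0.7, "z": 3, "rx": 0, "ry": 0, "rz": 0, "jaw": 5},
  {"x": 1.5, "y": -0.7, "z": 3, "rx": 0, "ry": 0, "rz": 0, "jaw": 5},
  {"x": 0, "y": 0, "z": 1, "rx": 0, "ry": 0, "rz": 0, "jaw": 5},
  {"x": 0, "y": 0, "z": 0, "rx": 0, "ry": 0, "rz": 0, "jaw": 5},
  {"x": 0, "y": 0, "z": 0, "rx": 0, "ry": 0, "rz": 0, "jaw": 5},
])

```text
clock: 2.2
tool_pos: [0.4302, -0.0208, 0.1798]
eef_rot: [0.757, 0.653, -0.0, 0.0]
contact_force: [-0.4, -0.9, -0.5]
opening: 0.569
finger_force: 0.0
```

Run:
```python
from h import *
import pickle
st(); s=cam("wrist"); pickle.dump(s,open("w2.pkl","wb"))
c=proj(s,[.427,.065,.04])[0];print(c,s["E"][:3,3].round(3)); u,v=c.round().astype(int)
for thr in(60,75,90):
    p=dark(s,u,v,32,thr); W=np.array([onz(s,a,b,.033)[:2] for a,b in p],np.float32);print(thr,len(p),cv2.minAreaRect(p),cv2.minAreaRect(W),W.mean(0))
u0,v0=max(u-50,0),max(v-50,0)
a=cv2.resize(s["img"][v0:v0+100,u0:u0+100],(600,600),interpolation=cv2.INTER_CUBIC);print(u0,v0)
save({"img":a},"c3.png")
```

```text
2.2 [ 0.4302 -0.0208  0.1798] ang 81.53 z [ 0.e+00 -6.e-04 -1.e+00] F [-0.43 -0.94 -0.54] op 0.569 ff 0.0
[244.48423278  92.41251567] [0.442 0.061 0.314]
60 41 ((250.84481811523438, 92.86207580566406), (15.598407745361328, 4.270992755889893), 68.19859313964844) ((0.432609498500824, 0.06374470889568329), (0.004086771048605442, 0.0144159235060215), 13.6611967086792) [0.43224558 0.06442107]
75 344 ((244.50218200683594, 94.76637268066406), (25.045024871826172, 22.071338653564453), 82.40535736083984) ((0.42621347308158875, 0.06283298134803772), (0.023100242018699646, 0.021545276045799255), 88.84481048583984) [0.42717415 0.06192733]
90 839 ((245.024169921875, 94.78966522216797), (25.993236541748047, 35.29433059692383), 85.2363510131836) ((0.4268236458301544, 0.06271358579397202), (0.02397039905190468, 0.03397274762392044), 86.121337890625) [0.42684114 0.06239163]
194 42
```

View pics/c3.png

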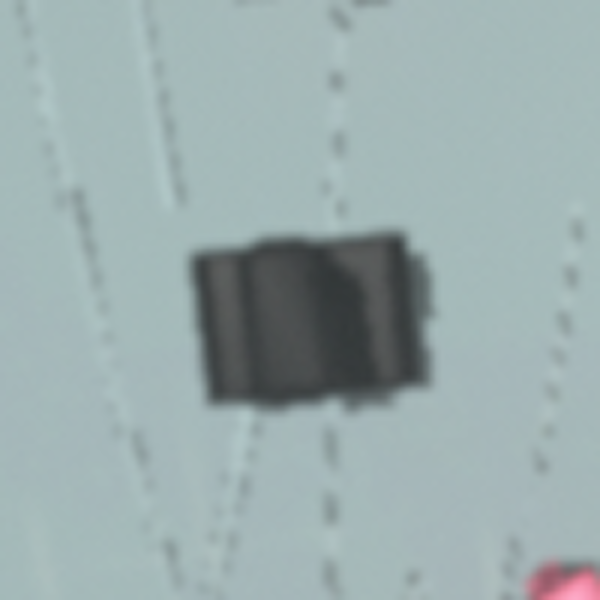

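The crop shows the clip from straight above, with its rectangle centred at crop (305,320), throat near 87° in world, tab top at crop (287,320). I'll compute the tab position.

Run:
```python
from h import *
import pickle
s=pickle.load(open("w2.pkl","rb"))
print(onz(s,241.8,95.3,.075),onz(s,245,95,.033),onz(s,244.5,95,.033))
plan([(.427,.063,.13,87,3),(.427,.063,.05,87,3)])
```

```text
[0.42634857 0.06261088 0.075     ] [0.42672356 0.06267241 0.033     ] [0.42624672 0.06274387 0.033     ]
[ 2.75 -0.53  1.67] [ 0.     0.    -0.032]
[ 2.76 -0.44  1.67] [ 0.     0.    -0.032]
[ 2.77 -0.35  1.67] [ 0.     0.    -0.032]
[ 0.   -0.    2.67] [ 0.  0. -0.]
[ 0.   -0.    2.67] [ 0.  0. -0.]
[ 0.   -0.    2.67] [ 0.  0. -0.]
```

send_rows([
  {"x": 2.8, "y": -0.5, "z": 1.7, "rx": 0, "ry": 0, "rz": -0.032, "jaw": 5},
  {"x": 2.8, "y": -0.4, "z": 1.7, "rx": 0, "ry": 0, "rz": -0.032, "jaw": 5},
  {"x": 2.8, "y": -0.3, "z": 1.6, "rx": 0, "ry": 0, "rz": -0.032, "jaw": 5},
  {"x": 0, "y": 0, "z": 0, "rx": 0, "ry": 0, "rz": 0, "jaw": 5},
  {"x": 0, "y": 0, "z": 0, "rx": 0, "ry": 0, "rz": 0, "jaw": 5},
])

```text
clock: 2.75
tool_pos: [0.4281, 0.0647, 0.1301]
eef_rot: [0.725, 0.689, 0.0, 0.0]
contact_force: [-0.2, -0.8, -0.4]
opening: 0.567
finger_force: 0.0
```

```bash
python3 -c "
from h import *
st();plan([(.4265,.063,.05,87,4)])"
```

```text
2.75 [0.4281 0.0647 0.1301] ang 87.14 z [ 7.e-04 -4.e-04 -1.e+00] F [-0.23 -0.82 -0.42] op 0.567 ff 0.0
[-0.04 -0.04  2.  ] [0.    0.    0.001]
[-0.04 -0.04  2.  ] [0.    0.    0.001]
[-0.04 -0.04  2.  ] [0.    0.    0.001]
[-0.05 -0.04  2.  ] [0.    0.    0.001]
```

send_rows([
  {"x": 0, "y": -0.1, "z": 2, "rx": 0, "ry": 0, "rz": 0, "jaw": 5},
  {"x": -0.1, "y": 0, "z": 2, "rx": 0, "ry": 0, "rz": 0, "jaw": 5},
  {"x": 0, "y": 0, "z": 2, "rx": 0, "ry": 0, "rz": 0, "jaw": 5},
  {"x": 0, "y": 0, "z": 2, "rx": 0, "ry": 0, "rz": 0, "jaw": 5},
  {"x": 0, "y": 0, "z": 0, "rx": 0, "ry": 0, "rz": 0, "jaw": 5},
])

```text
clock: 3.25
tool_pos: [0.4288, 0.0616, 0.0616]
eef_rot: [0.725, 0.689, -0.002, 0.001]
contact_force: [0.4, -0.8, 0.3]
opening: 0.567
finger_force: 0.0
```

send_rows([
  {"x": 0, "y": 0, "z": 0, "rx": 0, "ry": 0, "rz": 0, "jaw": 2.5},
  {"x": 0, "y": 0, "z": 0, "rx": 0, "ry": 0, "rz": 0, "jaw": 1.6},
  {"x": 0, "y": 0, "z": 0, "rx": 0, "ry": 0, "rz": 0, "jaw": 1.0},
  {"x": 0, "y": 0, "z": 0, "rx": 0, "ry": 0, "rz": 0, "jaw": 0.5},
  {"x": 0, "y": 0, "z": 0, "rx": 0, "ry": 0, "rz": 0, "jaw": 0.5},
], grip_force=40)

```text
clock: 3.75
tool_pos: [0.4283, 0.0633, 0.062]
eef_rot: [0.725, 0.689, -0.001, 0.001]
contact_force: [-0.8, -0.5, -0.5]
opening: 0.137
finger_force: 2.4
```

```bash
python3 -c "
from h import *
st()"
```

```text
3.75 [0.4283 0.0633 0.062 ] ang 87.13 z [-8.0e-04 -2.3e-03 -1.0e+00] F [-0.81 -0.46 -0.51] op 0.137 ff 2.43
```

Only 6.8 of the 8 cm was reached, so the grasp is too high on the tab. I'll open, go down 1.2 cm and regrip.

send_rows([
  {"x": 0, "y": 0, "z": 0, "rx": 0, "ry": 0, "rz": 0, "jaw": 3},
  {"x": 0, "y": 0, "z": 0, "rx": 0, "ry": 0, "rz": 0, "jaw": 3},
  {"x": 0, "y": 0, "z": 0.4, "rx": 0, "ry": 0, "rz": 0, "jaw": 3},
  {"x": 0, "y": 0, "z": 0.4, "rx": 0, "ry": 0, "rz": 0, "jaw": 3},
  {"x": 0, "y": 0, "z": 0.4, "rx": 0, "ry": 0, "rz": 0, "jaw": 3},
])

```text
clock: 4.25
tool_pos: [0.4285, 0.0634, 0.0507]
eef_rot: [0.725, 0.689, -0.002, 0.0]
contact_force: [-0.2, -0.3, -0.5]
opening: 0.338
finger_force: 0.0
```

```bash
python3 -c "
from h import *
st();print(get_state()['q'].round(3))"
```

```text
4.25 [0.4285 0.0634 0.0507] ang 87.13 z [-0.0019 -0.0028 -1.    ] F [-0.18 -0.29 -0.54] op 0.338 ff 0.0
[-0.221  0.867 -0.055  2.268  1.363  0.045 -1.669]
```

send_rows([
  {"x": 0, "y": 0, "z": 0, "rx": 0, "ry": 0, "rz": 0, "jaw": 1.6},
  {"x": 0, "y": 0, "z": 0, "rx": 0, "ry": 0, "rz": 0, "jaw": 1.0},
  {"x": 0, "y": 0, "z": 0, "rx": 0, "ry": 0, "rz": 0, "jaw": 0.4},
  {"x": 0, "y": 0, "z": 0, "rx": 0, "ry": 0, "rz": 0, "jaw": 0.4},
  {"x": 0, "y": 0, "z": 0, "rx": 0, "ry": 0, "rz": 0, "jaw": 0.4},
], grip_force=50)

```text
clock: 4.75
tool_pos: [0.4285, 0.0633, 0.0509]
eef_rot: [0.725, 0.689, -0.002, 0.0]
contact_force: [0.1, -0.2, 0.1]
opening: 0.128
finger_force: 50.0
```

send_rows([
  {"x": 0, "y": 0, "z": -1, "rx": 0, "ry": 0, "rz": 0, "jaw": 0.4},
  {"x": 0, "y": 0, "z": -2, "rx": 0, "ry": 0, "rz": 0, "jaw": 0.4},
  {"x": 0, "y": 0, "z": -3, "rx": 0, "ry": 0, "rz": 0, "jaw": 0.4},
  {"x": 0, "y": 0, "z": -3, "rx": 0, "ry": 0, "rz": 0, "jaw": 0.4},
  {"x": 0, "y": 0, "z": -3, "rx": 0, "ry": 0, "rz": 0, "jaw": 0.4},
])

```text
clock: 5.25
tool_pos: [0.428, 0.0634, 0.172]
eef_rot: [0.725, 0.689, -0.002, -0.0]
contact_force: [0.9, -0.2, -0.7]
opening: 0.13
finger_force: 50.0
```

```bash
python3 -c "
from h import *
st();print(get_state()['q'].round(3));plan([(.535,.02,.21,81,5)])"
```

```text
5.25 [0.428  0.0634 0.172 ] ang 87.13 z [-0.0037 -0.0026 -1.    ] F [ 0.89 -0.25 -0.72] op 0.13 ff 50.0
[ 0.149  0.658 -0.638  2.186  0.784  0.544 -1.139]
[-0.76  2.18 -0.77] [-0.001  0.001  0.021]
[-0.71  2.2  -0.77] [-0.001  0.001  0.021]
[-0.67  2.21 -0.76] [-0.001  0.001  0.021]
[-0.62  2.22 -0.76] [-0.001  0.001  0.021]
[-0.57  2.24 -0.76] [-0.001  0.001  0.021]
```

send_rows([
  {"x": -0.8, "y": 2.2, "z": -0.8, "rx": 0, "ry": 0, "rz": 0.02, "jaw": 0.4},
  {"x": -0.7, "y": 2.2, "z": -0.8, "rx": 0, "ry": 0, "rz": 0.02, "jaw": 0.4},
  {"x": -0.7, "y": 2.2, "z": -0.8, "rx": 0, "ry": 0, "rz": 0.02, "jaw": 0.4},
  {"x": -0.6, "y": 2.2, "z": -0.8, "rx": 0, "ry": 0, "rz": 0.02, "jaw": 0.4},
  {"x": -0.6, "y": 2.2, "z": -0.8, "rx": 0, "ry": 0, "rz": 0.02, "jaw": 0.4},
])

```text
clock: 5.75
tool_pos: [0.5355, 0.0194, 0.2109]
eef_rot: [0.758, 0.652, -0.002, -0.0]
contact_force: [1.0, 0.3, -1.1]
opening: 0.131
finger_force: 50.0
```

send_rows([
  {"x": 0, "y": 0, "z": 0, "rx": 0, "ry": 0, "rz": 0, "jaw": 0.4},
  {"x": 0, "y": 0, "z": 0, "rx": 0, "ry": 0, "rz": 0, "jaw": 0.4},
  {"x": 0, "y": 0, "z": 0, "rx": 0, "ry": 0, "rz": 0, "jaw": 0.4},
  {"x": 0, "y": 0, "z": 0, "rx": 0, "ry": 0, "rz": 0, "jaw": 0.4},
  {"x": 0, "y": 0, "z": 0, "rx": 0, "ry": 0, "rz": 0, "jaw": 0.4},
])

```text
clock: 6.25
tool_pos: [0.5345, 0.0204, 0.2105]
eef_rot: [0.758, 0.653, -0.002, 0.0]
contact_force: [-0.9, -0.5, -0.2]
opening: 0.133
finger_force: 50.0
```

Run:
```python
from h import *
import pickle
st(); s=cam("wrist"); pickle.dump(s,open("w3.pkl","wb")); save({"img":cv2.resize(s["img"],(768,576),interpolation=cv2.INTER_CUBIC)},"w3.png"); print(s["E"][:3,3].round(4))
```

```text
6.25 [0.5345 0.0204 0.2105] ang 81.49 z [-0.0031 -0.003  -1.    ] F [-0.89 -0.51 -0.24] op 0.133 ff 50.0
[0.5466 0.1027 0.3446]
```

View pics/w3.png

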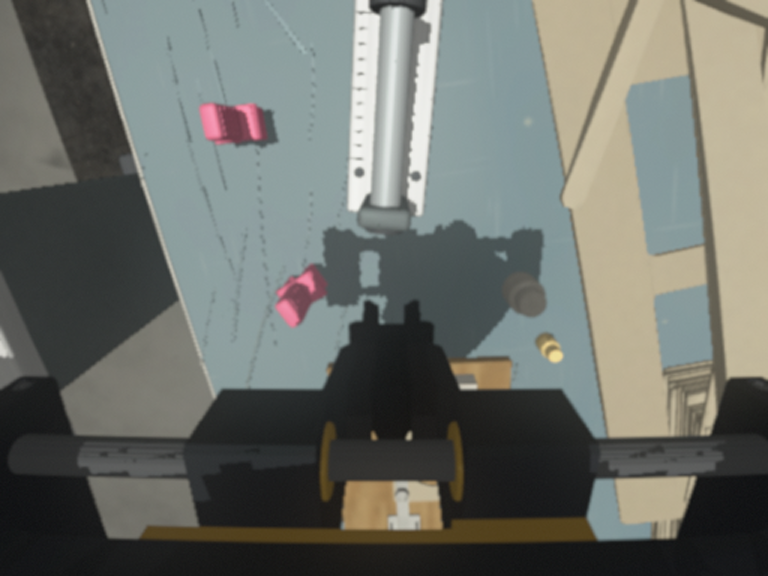

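View: the bar runs from (390,195) at the post to (397,12) at the collar face. The black clip lips show at (371,310) and (411,310), symmetric in the jaws. I'll fit the bar edges.

Run:
```python
from h import *
import pickle
s=pickle.load(open("w3.pkl","rb")); g=cv2.cvtColor(s["img"],cv2.COLOR_RGB2GRAY).astype(int)
for v in (5,8,11,30,60,90,110): print(v,g[v,238:290].tolist())
print(g[0:20,264].tolist(), g[105:160,258].tolist())
```

```text
5 [229, 237, 238, 237, 237, 237, 233, 205, 141, 80, 46, 38, 38, 37, 42, 59, 88, 116, 135, 149, 162, 173, 172, 163, 175, 190, 197, 195, 189, 177, 162, 151, 140, 121, 95, 69, 53, 45, 44, 43, 47, 47, 49, 50, 55, 96, 164, 216, 229, 230, 230, 231]
8 [188, 170, 152, 156, 172, 183, 188, 186, 179, 172, 158, 132, 101, 77, 79, 110, 137, 152, 162, 170, 176, 185, 193, 204, 216, 223, 226, 222, 208, 195, 186, 179, 171, 162, 152, 139, 123, 101, 71, 49, 44, 43, 44, 55, 92, 151, 205, 228, 230, 229, 230, 232]
11 [232, 237, 238, 237, 237, 238, 237, 235, 232, 232, 233, 235, 236, 236, 224, 184, 155, 154, 163, 170, 179, 185, 195, 206, 218, 224, 226, 220, 206, 192, 184, 177, 169, 161, 151, 140, 127, 107, 84, 72, 78, 99, 142, 191, 224, 234, 235, 232, 230, 229, 231, 233]
30 [231, 219, 212, 220, 225, 228, 231, 232, 232, 233, 234, 236, 237, 230, 194, 159, 156, 165, 172, 181, 188, 198, 212, 221, 227, 227, 219, 203, 191, 182, 175, 168, 159, 149, 138, 123, 112, 114, 116, 118, 129, 164, 208, 225, 229, 232, 232, 231, 232, 233, 234, 233]
60 [214, 202, 216, 226, 228, 227, 228, 232, 234, 236, 237, 231, 201, 164, 156, 
[... 379 characters left out ...]
237, 238, 238, 238, 237, 237, 237, 237, 231, 205, 171, 145, 146, 156]
110 [234, 230, 231, 234, 237, 237, 237, 238, 235, 220, 180, 159, 163, 171, 179, 186, 196, 208, 217, 224, 223, 214, 199, 188, 181, 173, 165, 156, 145, 132, 122, 121, 123, 124, 144, 191, 228, 236, 238, 238, 237, 237, 237, 237, 234, 223, 192, 160, 153, 155, 157, 156]
[86, 70, 52, 69, 135, 197, 224, 227, 226, 226, 227, 226, 226, 226, 225, 226, 225, 226, 225, 224] [225, 225, 224, 224, 224, 223, 222, 221, 221, 220, 220, 218, 219, 218, 217, 216, 215, 214, 212, 212, 211, 209, 208, 207, 205, 205, 203, 202, 201, 200, 199, 190, 162, 123, 106, 116, 127, 134, 140, 141, 141, 139, 137, 133, 129, 123, 113, 103, 95, 92, 91, 89, 89, 88, 86]
```

```bash
cat >> h.py <<'E'
def bar(s,rows,u0=238,u1=258):
    g=cv2.cvtColor(s["img"],cv2.COLOR_RGB2GRAY).astype(float); P=[]
    for v in rows:
        d=np.diff(g[v,u0:u1]); i=np.arange(max(np.argmin(d)-1,0),min(np.argmin(d)+2,len(d))); w=-d[i].clip(max=0)
        P.append(onz(s,u0+(i*w).sum()/w.sum()+.5,v,.07)[:2])
    P=np.array(P); k=np.polyfit(P[:,1],P[:,0],1); r=P[:,0]-np.polyval(k,P[:,1]); ok=abs(r)<.0008
    k=np.polyfit(P[ok,1],P[ok,0],1); th=np.arctan(k[0]); k[1]+=.010/np.cos(th)
    return k,ok.sum(),r.std()   # axis x = k0*y+k1
E
python3 - <<'E'
from h import *
import pickle
s=pickle.load(open("w3.pkl","rb"))
k,n,r=bar(s,range(14,115)); print("axis x=",k,"ang",90-np.degrees(np.arctan(k[0])),n,r)
def ax(y):return np.array([np.polyval(k,y),y,.07])
for v in(30,60,90,110):print(v,[onz(s,u,v,.07)[:2].round(4) for u in {30:(274.5,),60:(272,),90:(269.5,),110:(268,)}[v]])
print("collar face", onz(s,264,4.3,.08),"post inner",onz(s,258,136.5,.088))
st_=get_state();t=np.array(st_["tool_pos"]);R=Ro.from_quat(st_["eef_rot"]).as_matrix()
for off in(.0555,.059):
  c=t+R@[0,0,off-.008]
  print("lips pred",proj(s,[c+R@[.012,o,0] for o in(-.0055,.0055,0,.017,-.017)]).round(1).tolist())
g=cv2.cvtColor(s["img"],cv2.COLOR_RGB2GRAY);
for v in(202,206,210,216):print(v,g[v,228:294].tolist())
E
```

```text
axis x= [0.2186375  0.52190106] ang 77.66706446080761 101 7.182920363701826e-05
30 [array([0.5659, 0.1542])]
60 [array([0.5603, 0.13  ])]
90 [array([0.5544, 0.1045])]
110 [array([0.5505, 0.0867])]
collar face [0.55911486 0.17296064 0.08      ] post inner [0.53787823 0.0656793  0.088     ]
lips pred [[254.0, 200.4], [269.7, 200.4], [261.9, 200.4], [286.1, 200.4], [237.6, 200.3]]
lips pred [[254.1, 198.6], [269.5, 198.6], [261.8, 198.6], [285.7, 198.6], [238.0, 198.6]]
202 [84, 83, 83, 85, 92, 95, 94, 91, 92, 99, 117, 138, 149, 139, 102, 60, 42, 39, 41, 48, 64, 87, 107, 123, 137, 149, 152, 146, 130, 107, 87, 80, 79, 79, 79, 80, 79, 79, 79, 77, 76, 71, 66, 59, 50, 41, 35, 34, 32, 32, 40, 55, 70, 76, 77, 76, 77, 77, 76, 76, 76, 77, 76, 76, 76, 77]
206 [150, 145, 142, 145, 151, 152, 153, 152, 153, 152, 152, 152, 151, 138, 102, 62, 41, 39, 39, 38, 38, 37, 39, 54, 93, 128, 134, 120, 97, 82, 79, 78, 79, 79, 78, 79, 79, 78, 77, 78, 72, 55, 39, 35, 31, 33, 32, 31, 32, 32, 37, 52, 69, 75, 77, 76, 77, 77, 77, 75, 76, 76, 77, 76, 76, 76]
210 [141, 141, 147, 151, 151, 152, 152, 152, 151, 152, 153, 152, 141, 111, 70, 44, 38, 38, 36, 37, 38, 37, 35, 46, 78, 105, 103, 86, 80, 79, 79, 79, 78, 77, 78, 78, 78, 78, 79, 77, 71, 54, 38, 32, 31, 30, 30, 32, 30, 32, 31, 40, 56, 70, 76, 76, 76, 77, 77, 76, 76, 76, 76, 76, 77, 75]
216 [142, 146, 151, 143, 117, 82, 58, 47, 41, 40, 39, 39, 37, 38, 38, 37, 37, 37, 38, 36, 37, 36, 35, 37, 48, 65, 72, 67, 56, 47, 45, 46, 45, 45, 43, 44, 44, 45, 44, 44, 42, 35, 31, 29, 30, 30, 30, 29, 29, 30, 28, 29, 28, 29, 29, 29, 31, 28, 31, 36, 48, 62, 72, 76, 75, 76]
```

```bash
python3 -c "
from h import *
plan([(.5517,.132,.18,77.7,5)])"
```

```text
[2.26 0.   0.6 ] [-0.     0.001  0.013]
[ 2.26 -0.03  0.61] [-0.     0.001  0.013]
[ 2.26 -0.05  0.61] [-0.     0.001  0.013]
[ 2.26 -0.08  0.61] [-0.     0.001  0.013]
[ 2.26 -0.11  0.61] [-0.     0.001  0.013]
```

send_rows([
  {"x": 2.3, "y": 0, "z": 0.6, "rx": 0, "ry": 0.001, "rz": 0.013, "jaw": 0.4},
  {"x": 2.3, "y": 0, "z": 0.6, "rx": 0, "ry": 0.001, "rz": 0.013, "jaw": 0.4},
  {"x": 2.3, "y": -0.1, "z": 0.6, "rx": 0, "ry": 0.001, "rz": 0.013, "jaw": 0.4},
  {"x": 2.2, "y": -0.1, "z": 0.6, "rx": 0, "ry": 0.001, "rz": 0.013, "jaw": 0.4},
  {"x": 2.2, "y": -0.1, "z": 0.6, "rx": 0, "ry": 0, "rz": 0.013, "jaw": 0.4},
])

```text
clock: 6.8
tool_pos: [0.5518, 0.1328, 0.1803]
eef_rot: [0.779, 0.627, -0.0, -0.001]
contact_force: [-0.3, -0.8, -0.8]
opening: 0.124
finger_force: 50.0
```

send_rows([
  {"x": 0, "y": 0, "z": 0, "rx": 0, "ry": 0, "rz": 0, "jaw": 0.4},
  {"x": 0, "y": 0, "z": 0, "rx": 0, "ry": 0, "rz": 0, "jaw": 0.4},
  {"x": 0, "y": 0, "z": 0, "rx": 0, "ry": 0, "rz": 0, "jaw": 0.4},
  {"x": 0, "y": 0, "z": 0, "rx": 0, "ry": 0, "rz": 0, "jaw": 0.4},
  {"x": 0, "y": 0, "z": 0, "rx": 0, "ry": 0, "rz": 0, "jaw": 0.4},
])

```text
clock: 7.3
tool_pos: [0.5522, 0.1307, 0.1807]
eef_rot: [0.779, 0.627, -0.0, -0.001]
contact_force: [-0.2, 0.1, -0.6]
opening: 0.131
finger_force: 50.0
```

Run:
```python
from h import *
import pickle
st(); s=cam("wrist"); pickle.dump(s,open("w4.pkl","wb")); 
a=s["img"][40:240,150:370]; save({"img":cv2.resize(a,(660,600),interpolation=cv2.INTER_CUBIC)},"w4.png"); print(s["E"][:3,3].round(4))
plan([(.5517,.132,.14,77.7,4)])
```

```text
7.3 [0.5522 0.1307 0.1807] ang 77.6 z [-1.2e-03  6.0e-04 -1.0e+00] F [-0.17  0.11 -0.64] op 0.131 ff 50.0
[0.5696 0.2114 0.3151]
[ 0.02 -0.02  1.02] [-0. -0. -0.]
[ 0.02 -0.02  1.02] [-0. -0. -0.]
[ 0.02 -0.02  1.02] [-0. -0. -0.]
[ 0.02 -0.02  1.02] [-0. -0. -0.]
```

View pics/w4.png

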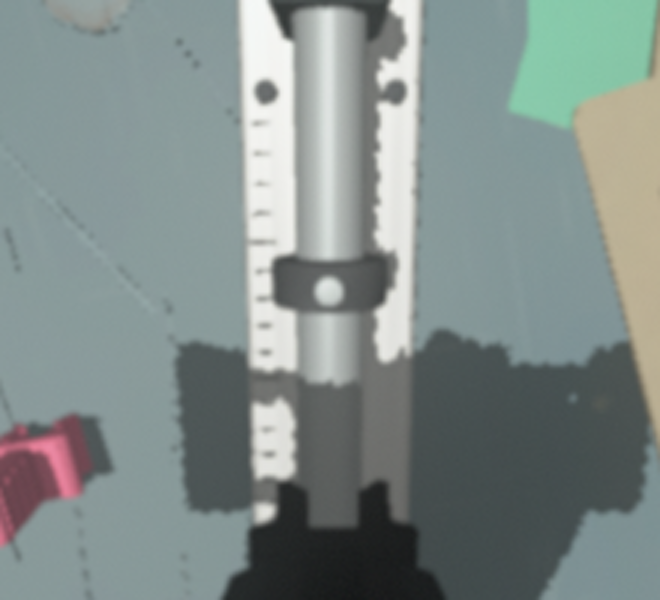

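The lips (crop centre x≈332) straddle the bar (x≈330), with equal lateral offset after depth, and the bar is parallel to the jaws. The collar's near edge is at crop (330,310). Going down.

send_rows([
  {"x": 0, "y": 0, "z": 1, "rx": 0, "ry": 0, "rz": 0, "jaw": 0.4},
  {"x": 0, "y": 0, "z": 1, "rx": 0, "ry": 0, "rz": 0, "jaw": 0.4},
  {"x": 0, "y": 0, "z": 1, "rx": 0, "ry": 0, "rz": 0, "jaw": 0.4},
  {"x": 0, "y": 0, "z": 0.8, "rx": 0, "ry": 0, "rz": 0, "jaw": 0.4},
  {"x": 0, "y": 0, "z": 0, "rx": 0, "ry": 0, "rz": 0, "jaw": 0.4},
])

```text
clock: 7.85
tool_pos: [0.5511, 0.1315, 0.141]
eef_rot: [0.779, 0.627, -0.002, -0.001]
contact_force: [-0.7, -0.9, 0.2]
opening: 0.131
finger_force: 50.0
```

Run:
```python
from h import *
import pickle
st(); s=pickle.load(open("w4.pkl","rb")); print("face",onz(s,260,143.3,.087))
```

```text
7.85 [0.5511 0.1315 0.141 ] ang 77.71 z [-4.e-03  1.e-04 -1.e+00] F [-0.66 -0.94  0.21] op 0.131 ff 50.0
face [0.56051479 0.17413484 0.087     ]
```

send_rows([
  {"x": 0, "y": 0, "z": 0.3, "rx": 0, "ry": 0, "rz": 0, "jaw": 0.4},
  {"x": 0, "y": 0, "z": 0.3, "rx": 0, "ry": 0, "rz": 0, "jaw": 0.4},
  {"x": 0, "y": 0, "z": 0.3, "rx": 0, "ry": 0, "rz": 0, "jaw": 0.4},
  {"x": 0, "y": 0, "z": 0.2, "rx": 0, "ry": 0, "rz": 0, "jaw": 0.4},
  {"x": 0, "y": 0, "z": 0, "rx": 0, "ry": 0, "rz": 0, "jaw": 0.4},
])

```text
clock: 8.35
tool_pos: [0.5519, 0.1317, 0.1314]
eef_rot: [0.779, 0.627, -0.0, -0.001]
contact_force: [0.6, 0.4, -1.2]
opening: 0.133
finger_force: 50.0
```

send_rows([
  {"x": 0, "y": 0, "z": 0.1, "rx": 0, "ry": 0, "rz": 0, "jaw": 0.4},
  {"x": 0, "y": 0, "z": 0.1, "rx": 0, "ry": 0, "rz": 0, "jaw": 0.4},
  {"x": 0, "y": 0, "z": 0.1, "rx": 0, "ry": 0, "rz": 0, "jaw": 0.4},
  {"x": 0, "y": 0, "z": 0.1, "rx": 0, "ry": 0, "rz": 0, "jaw": 0.4},
  {"x": 0, "y": 0, "z": 0, "rx": 0, "ry": 0, "rz": 0, "jaw": 0.4},
])

```text
clock: 8.85
tool_pos: [0.5519, 0.1318, 0.1274]
eef_rot: [0.779, 0.627, -0.0, -0.001]
contact_force: [0.1, -0.4, -1.7]
opening: 0.13
finger_force: 50.0
```

send_rows([
  {"x": 0, "y": 0, "z": 0.1, "rx": 0, "ry": 0, "rz": 0, "jaw": 0.4},
  {"x": 0, "y": 0, "z": 0.1, "rx": 0, "ry": 0, "rz": 0, "jaw": 0.4},
  {"x": 0, "y": 0, "z": 0.1, "rx": 0, "ry": 0, "rz": 0, "jaw": 0.4},
  {"x": 0, "y": 0, "z": 0.1, "rx": 0, "ry": 0, "rz": 0, "jaw": 0.4},
  {"x": 0, "y": 0, "z": 0, "rx": 0, "ry": 0, "rz": 0, "jaw": 0.4},
])

```text
clock: 9.35
tool_pos: [0.5518, 0.1319, 0.1234]
eef_rot: [0.779, 0.627, -0.0, -0.001]
contact_force: [-0.1, 0.1, 0.5]
opening: 0.133
finger_force: 50.0
```

send_rows([
  {"x": 0, "y": 0, "z": 0.1, "rx": 0, "ry": 0, "rz": 0, "jaw": 0.4},
  {"x": 0, "y": 0, "z": 0.1, "rx": 0, "ry": 0, "rz": 0, "jaw": 0.4},
  {"x": 0, "y": 0, "z": 0, "rx": 0, "ry": 0, "rz": 0, "jaw": 0.4},
  {"x": 0, "y": 0, "z": 0, "rx": 0, "ry": 0, "rz": 0, "jaw": 0.4},
  {"x": 0, "y": 0, "z": 0, "rx": 0, "ry": 0, "rz": 0, "jaw": 0.4},
])

```text
clock: 9.85
tool_pos: [0.5519, 0.132, 0.1216]
eef_rot: [0.779, 0.627, -0.0, -0.001]
contact_force: [-1.2, 1.0, 0.3]
opening: 0.132
finger_force: 50.0
```

send_rows([
  {"x": 0, "y": 0, "z": 0.1, "rx": 0, "ry": 0, "rz": 0, "jaw": 0.4},
  {"x": 0, "y": 0, "z": 0.1, "rx": 0, "ry": 0, "rz": 0, "jaw": 0.4},
  {"x": 0, "y": 0, "z": 0.1, "rx": 0, "ry": 0, "rz": 0, "jaw": 0.4},
  {"x": 0, "y": 0, "z": 0, "rx": 0, "ry": 0, "rz": 0, "jaw": 0.4},
  {"x": 0, "y": 0, "z": 0, "rx": 0, "ry": 0, "rz": 0, "jaw": 0.4},
])

```text
clock: 10.35
tool_pos: [0.5522, 0.1323, 0.1198]
eef_rot: [0.779, 0.627, 0.0, -0.001]
contact_force: [-3.2, -1.0, 9.5]
opening: 0.132
finger_force: 50.0
```

send_rows([
  {"x": 0, "y": -0.04, "z": 0.1, "rx": 0, "ry": 0, "rz": 0, "jaw": 0.4},
  {"x": 0, "y": 0, "z": 0, "rx": 0, "ry": 0, "rz": 0, "jaw": 0.4},
  {"x": 0, "y": 0, "z": 0, "rx": 0, "ry": 0, "rz": 0, "jaw": 0.4},
  {"x": 0, "y": 0, "z": 0, "rx": 0, "ry": 0, "rz": 0, "jaw": 0.4},
  {"x": 0, "y": 0, "z": 0, "rx": 0, "ry": 0, "rz": 0, "jaw": 0.4},
])

```text
clock: 10.85
tool_pos: [0.5522, 0.1326, 0.119]
eef_rot: [0.779, 0.627, 0.001, -0.0]
contact_force: [-2.2, 0.0, 11.5]
opening: 0.13
finger_force: 50.0
```

```bash
python3 -c "
from h import *
st();print(get_state()['moment'].round(3))"
```

```text
10.85 [0.5522 0.1326 0.119 ] ang 77.69 z [ 7.0e-04  1.8e-03 -1.0e+00] F [-2.24  0.03 11.5 ] op 0.13 ff 50.0
[-0.131  0.688  0.031]
```

send_rows([
  {"x": 0, "y": -0.05, "z": 0.1, "rx": 0, "ry": 0, "rz": 0, "jaw": 0.4},
  {"x": 0, "y": 0, "z": 0.05, "rx": 0, "ry": 0, "rz": 0, "jaw": 0.4},
  {"x": 0, "y": 0, "z": 0, "rx": 0, "ry": 0, "rz": 0, "jaw": 0.4},
  {"x": 0, "y": 0, "z": 0, "rx": 0, "ry": 0, "rz": 0, "jaw": 0.4},
  {"x": 0, "y": 0, "z": 0, "rx": 0, "ry": 0, "rz": 0, "jaw": 0.4},
])

```text
clock: 11.35
tool_pos: [0.5521, 0.1328, 0.1176]
eef_rot: [0.779, 0.627, 0.001, -0.0]
contact_force: [-2.8, -0.5, 10.9]
opening: 0.13
finger_force: 50.0
```

```bash
python3 -c "
from h import *
st();print(get_state()['moment'].round(3))"
```

```text
11.35 [0.5521 0.1328 0.1176] ang 77.69 z [ 0.0015  0.0022 -1.    ] F [-2.81 -0.5  10.93] op 0.13 ff 50.0
[-0.02   0.506 -0.024]
```

send_rows([
  {"x": 0, "y": 0, "z": 0.1, "rx": 0, "ry": 0, "rz": 0, "jaw": 0.4},
  {"x": 0, "y": 0, "z": 0.05, "rx": 0, "ry": 0, "rz": 0, "jaw": 0.4},
  {"x": 0, "y": 0, "z": 0, "rx": 0, "ry": 0, "rz": 0, "jaw": 0.4},
  {"x": 0, "y": 0, "z": 0, "rx": 0, "ry": 0, "rz": 0, "jaw": 0.4},
  {"x": 0, "y": 0, "z": 0, "rx": 0, "ry": 0, "rz": 0, "jaw": 0.4},
])

```text
clock: 11.85
tool_pos: [0.5521, 0.1329, 0.1158]
eef_rot: [0.779, 0.627, 0.001, -0.001]
contact_force: [-1.3, 0.7, 8.5]
opening: 0.133
finger_force: 50.0
```

send_rows([
  {"x": 0, "y": 0, "z": 0.1, "rx": 0, "ry": 0, "rz": 0, "jaw": 0.4},
  {"x": 0, "y": 0, "z": 0.05, "rx": 0, "ry": 0, "rz": 0, "jaw": 0.4},
  {"x": 0, "y": 0, "z": 0, "rx": 0, "ry": 0, "rz": 0, "jaw": 0.4},
  {"x": 0, "y": 0, "z": 0, "rx": 0, "ry": 0, "rz": 0, "jaw": 0.4},
  {"x": 0, "y": 0, "z": 0, "rx": 0, "ry": 0, "rz": 0, "jaw": 0.4},
])

```text
clock: 12.35
tool_pos: [0.5519, 0.1329, 0.1138]
eef_rot: [0.779, 0.627, 0.001, -0.001]
contact_force: [-1.4, 0.1, 6.4]
opening: 0.127
finger_force: 50.0
```

Past the peak and falling as described. I'll keep going gently to home (expected TCP z ≈ 0.105).

send_rows([
  {"x": 0, "y": 0, "z": 0.1, "rx": 0, "ry": 0, "rz": 0, "jaw": 0.4},
  {"x": 0, "y": 0, "z": 0.1, "rx": 0, "ry": 0, "rz": 0, "jaw": 0.4},
  {"x": 0, "y": 0, "z": 0.1, "rx": 0, "ry": 0, "rz": 0, "jaw": 0.4},
  {"x": 0, "y": 0, "z": 0.1, "rx": 0, "ry": 0, "rz": 0, "jaw": 0.4},
  {"x": 0, "y": 0, "z": 0, "rx": 0, "ry": 0, "rz": 0, "jaw": 0.4},
])

```text
clock: 12.85
tool_pos: [0.5512, 0.132, 0.1084]
eef_rot: [0.779, 0.627, -0.0, -0.001]
contact_force: [1.6, 1.7, -3.3]
opening: 0.135
finger_force: 50.0
```

send_rows([
  {"x": 0, "y": 0, "z": 0.1, "rx": 0, "ry": 0, "rz": 0, "jaw": 0.4},
  {"x": 0, "y": 0, "z": 0.1, "rx": 0, "ry": 0, "rz": 0, "jaw": 0.4},
  {"x": 0, "y": 0, "z": 0.1, "rx": 0, "ry": 0, "rz": 0, "jaw": 0.4},
  {"x": 0, "y": 0, "z": 0, "rx": 0, "ry": 0, "rz": 0, "jaw": 0.4},
  {"x": 0, "y": 0, "z": 0, "rx": 0, "ry": 0, "rz": 0, "jaw": 0.4},
])

```text
clock: 13.35
tool_pos: [0.5509, 0.1314, 0.1056]
eef_rot: [0.779, 0.627, -0.001, -0.001]
contact_force: [1.8, -0.5, -7.6]
opening: 0.132
finger_force: 50.0
```

send_rows([
  {"x": 0, "y": 0.05, "z": 0.05, "rx": 0, "ry": 0, "rz": 0, "jaw": 0.4},
  {"x": 0, "y": 0, "z": 0.05, "rx": 0, "ry": 0, "rz": 0, "jaw": 0.4},
  {"x": 0, "y": 0, "z": 0.05, "rx": 0, "ry": 0, "rz": 0, "jaw": 0.4},
  {"x": 0, "y": 0, "z": 0, "rx": 0, "ry": 0, "rz": 0, "jaw": 0.4},
  {"x": 0, "y": 0, "z": 0, "rx": 0, "ry": 0, "rz": 0, "jaw": 0.4},
])

```text
clock: 13.85
tool_pos: [0.5513, 0.1317, 0.1046]
eef_rot: [0.779, 0.627, -0.001, -0.001]
contact_force: [-1.2, -0.5, -3.0]
opening: 0.137
finger_force: 50.0
```

send_rows([
  {"x": 0, "y": 0, "z": 0.05, "rx": 0, "ry": 0, "rz": 0, "jaw": 0.4},
  {"x": 0, "y": 0, "z": 0.05, "rx": 0, "ry": 0, "rz": 0, "jaw": 0.4},
  {"x": 0, "y": 0, "z": 0, "rx": 0, "ry": 0, "rz": 0, "jaw": 0.4},
  {"x": 0, "y": 0, "z": 0, "rx": 0, "ry": 0, "rz": 0, "jaw": 0.4},
  {"x": 0, "y": 0, "z": 0, "rx": 0, "ry": 0, "rz": 0, "jaw": 0.4},
])

```text
clock: 14.35
tool_pos: [0.5514, 0.1318, 0.1045]
eef_rot: [0.779, 0.627, -0.0, -0.0]
contact_force: [-2.5, -2.2, 6.1]
opening: 0.131
finger_force: 50.0
```

Home: it stops hard at z=0.1045, the expected height. I'll relieve the press and start sliding.

send_rows([
  {"x": 0, "y": 0, "z": -0.07, "rx": 0, "ry": 0, "rz": 0, "jaw": 0.4},
  {"x": 0, "y": 0, "z": 0, "rx": 0, "ry": 0, "rz": 0, "jaw": 0.4},
  {"x": 0, "y": 0, "z": 0, "rx": 0, "ry": 0, "rz": 0, "jaw": 0.4},
  {"x": 0, "y": 0, "z": 0, "rx": 0, "ry": 0, "rz": 0, "jaw": 0.4},
  {"x": 0, "y": 0, "z": 0, "rx": 0, "ry": 0, "rz": 0, "jaw": 0.4},
])

```text
clock: 14.85
tool_pos: [0.5514, 0.1318, 0.1045]
eef_rot: [0.779, 0.627, -0.0, -0.001]
contact_force: [-3.1, -2.0, 5.4]
opening: 0.131
finger_force: 50.0
```

send_rows([
  {"x": 0.1, "y": 0, "z": 0, "rx": 0, "ry": 0, "rz": 0, "jaw": 0.4},
  {"x": 0.1, "y": 0, "z": 0, "rx": 0, "ry": 0, "rz": 0, "jaw": 0.4},
  {"x": 0.1, "y": 0, "z": 0, "rx": 0, "ry": 0, "rz": 0, "jaw": 0.4},
  {"x": 0.1, "y": 0, "z": 0, "rx": 0, "ry": 0, "rz": 0, "jaw": 0.4},
  {"x": 0.1, "y": 0, "z": 0, "rx": 0, "ry": 0, "rz": 0, "jaw": 0.4},
])

```text
clock: 15.35
tool_pos: [0.5523, 0.1355, 0.1045]
eef_rot: [0.779, 0.627, -0.001, -0.0]
contact_force: [-3.5, -4.2, 6.8]
opening: 0.135
finger_force: 50.0
```

send_rows([
  {"x": 0.2, "y": 0, "z": 0, "rx": 0, "ry": 0, "rz": 0, "jaw": 0.4},
  {"x": 0.2, "y": 0, "z": 0, "rx": 0, "ry": 0, "rz": 0, "jaw": 0.4},
  {"x": 0.2, "y": 0, "z": 0, "rx": 0, "ry": 0, "rz": 0, "jaw": 0.4},
  {"x": 0.2, "y": 0, "z": 0, "rx": 0, "ry": 0, "rz": 0, "jaw": 0.4},
  {"x": 0.2, "y": 0, "z": 0, "rx": 0, "ry": 0, "rz": 0, "jaw": 0.4},
])

```text
clock: 15.85
tool_pos: [0.5545, 0.1453, 0.1045]
eef_rot: [0.779, 0.627, -0.001, -0.0]
contact_force: [-3.0, -5.0, 6.1]
opening: 0.134
finger_force: 50.0
```

```bash
cat >> h.py <<'E'
def bf():
    s=get_state();u=np.array([np.cos(np.radians(77.67)),np.sin(np.radians(77.67)),0]);n=np.array([u[1],-u[0],0]);F=np.array(s["contact_force"]);p=np.array(s["tool_pos"])
    print("along",(F@u).round(2),"lat",(F@n).round(2),"z",F[2].round(2),"s",((p-[.5518,.1318,0])@u*1000).round(2),"lat mm",((p-[.5518,.1318,0])@n*1000).round(2))
E
python3 -c "
from h import *
st();bf()"
```

```text
15.85 [0.5545 0.1453 0.1045] ang 77.64 z [-0.0021 -0.0014 -1.    ] F [-3.04 -5.03  6.08] op 0.134 ff 50.0
along -5.56 lat -1.9 z 6.08 s 13.8 lat mm -0.29
```

send_rows([
  {"x": 0.2, "y": -0.03, "z": -0.05, "rx": 0, "ry": 0, "rz": 0, "jaw": 0.4},
  {"x": 0.2, "y": 0, "z": -0.03, "rx": 0, "ry": 0, "rz": 0, "jaw": 0.4},
  {"x": 0.2, "y": 0, "z": 0, "rx": 0, "ry": 0, "rz": 0, "jaw": 0.4},
  {"x": 0.2, "y": 0, "z": 0, "rx": 0, "ry": 0, "rz": 0, "jaw": 0.4},
  {"x": 0.2, "y": 0, "z": 0, "rx": 0, "ry": 0, "rz": 0, "jaw": 0.4},
])

```text
clock: 16.35
tool_pos: [0.5567, 0.1565, 0.1047]
eef_rot: [0.779, 0.627, -0.0, -0.001]
contact_force: [0.9, -1.1, -4.2]
opening: 0.13
finger_force: 50.0
```

```bash
python3 -c "
from h import *
st();bf()"
```

```text
16.35 [0.5567 0.1565 0.1047] ang 77.68 z [-0.0016  0.0011 -1.    ] F [ 0.92 -1.12 -4.17] op 0.13 ff 50.0
along -0.89 lat 1.14 z -4.17 s 25.22 lat mm -0.49
```

send_rows([
  {"x": 0.06, "y": 0.01, "z": 0.04, "rx": 0, "ry": 0, "rz": 0, "jaw": 0.4},
  {"x": 0.06, "y": 0, "z": 0, "rx": 0, "ry": 0, "rz": 0, "jaw": 0.4},
  {"x": 0.06, "y": 0, "z": 0, "rx": 0, "ry": 0, "rz": 0, "jaw": 0.4},
  {"x": 0.06, "y": 0, "z": 0, "rx": 0, "ry": 0, "rz": 0, "jaw": 0.4},
  {"x": 0.06, "y": 0, "z": 0, "rx": 0, "ry": 0, "rz": 0, "jaw": 0.4},
])

```text
clock: 16.85
tool_pos: [0.5574, 0.1593, 0.1046]
eef_rot: [0.779, 0.627, -0.0, -0.001]
contact_force: [-0.5, -2.6, -4.2]
opening: 0.131
finger_force: 50.0
```

```bash
python3 -c "
from h import *
st();bf()"
```

```text
16.85 [0.5574 0.1593 0.1046] ang 77.68 z [-0.0014  0.0011 -1.    ] F [-0.5  -2.58 -4.2 ] op 0.131 ff 50.0
along -2.62 lat 0.07 z -4.2 s 28.05 lat mm -0.43
```

send_rows([
  {"x": 0.05, "y": 0, "z": 0, "rx": 0, "ry": 0, "rz": 0, "jaw": 0.4},
  {"x": 0.05, "y": 0, "z": 0, "rx": 0, "ry": 0, "rz": 0, "jaw": 0.4},
  {"x": 0.05, "y": 0, "z": 0, "rx": 0, "ry": 0, "rz": 0, "jaw": 0.4},
  {"x": 0, "y": 0, "z": 0, "rx": 0, "ry": 0, "rz": 0, "jaw": 0.4},
  {"x": 0, "y": 0, "z": 0, "rx": 0, "ry": 0, "rz": 0, "jaw": 0.4},
])

```text
clock: 17.35
tool_pos: [0.5577, 0.1609, 0.1047]
eef_rot: [0.779, 0.627, -0.0, -0.001]
contact_force: [0.2, -0.9, -4.9]
opening: 0.131
finger_force: 50.0
```

```bash
python3 -c "
from h import *
st();bf()"
```

```text
17.35 [0.5577 0.1609 0.1047] ang 77.69 z [-0.0013  0.0014 -1.    ] F [ 0.23 -0.89 -4.88] op 0.131 ff 50.0
along -0.82 lat 0.41 z -4.88 s 29.74 lat mm -0.45
```

send_rows([
  {"x": 0.03, "y": 0, "z": 0.03, "rx": 0, "ry": 0, "rz": 0, "jaw": 0.4},
  {"x": 0.03, "y": 0, "z": 0, "rx": 0, "ry": 0, "rz": 0, "jaw": 0.4},
  {"x": 0.03, "y": 0, "z": 0, "rx": 0, "ry": 0, "rz": 0, "jaw": 0.4},
  {"x": 0.03, "y": 0, "z": 0, "rx": 0, "ry": 0, "rz": 0, "jaw": 0.4},
  {"x": 0.03, "y": 0, "z": 0, "rx": 0, "ry": 0, "rz": 0, "jaw": 0.4},
])

```text
clock: 17.85
tool_pos: [0.558, 0.1621, 0.1045]
eef_rot: [0.779, 0.627, -0.0, -0.001]
contact_force: [-1.4, -2.8, 0.5]
opening: 0.133
finger_force: 50.0
```

```bash
python3 -c "
from h import *
st();bf()"
```

```text
17.85 [0.558  0.1621 0.1045] ang 77.68 z [-1.4e-03  6.0e-04 -1.0e+00] F [-1.41 -2.78  0.54] op 0.133 ff 50.0
along -3.02 lat -0.78 z 0.54 s 30.89 lat mm -0.44
```

Vertical force is near zero and sliding takes ≈3 N. I'll keep creeping.

send_rows([
  {"x": 0.03, "y": 0, "z": 0, "rx": 0, "ry": 0, "rz": 0, "jaw": 0.4},
  {"x": 0.03, "y": 0, "z": 0, "rx": 0, "ry": 0, "rz": 0, "jaw": 0.4},
  {"x": 0.03, "y": 0, "z": 0, "rx": 0, "ry": 0, "rz": 0, "jaw": 0.4},
  {"x": 0.03, "y": 0, "z": 0, "rx": 0, "ry": 0, "rz": 0, "jaw": 0.4},
  {"x": 0.03, "y": 0, "z": 0, "rx": 0, "ry": 0, "rz": 0, "jaw": 0.4},
])

```text
clock: 18.35
tool_pos: [0.558, 0.1621, 0.1045]
eef_rot: [0.779, 0.627, -0.001, 0.0]
contact_force: [-1.5, -6.4, 3.9]
opening: 0.13
finger_force: 50.0
```

```bash
python3 -c "
from h import *
st();bf()"
```

```text
18.35 [0.558  0.1621 0.1045] ang 77.63 z [-0.0021 -0.0018 -1.    ] F [-1.46 -6.44  3.86] op 0.13 ff 50.0
along -6.6 lat -0.05 z 3.86 s 30.98 lat mm -0.39
```

Collar met: no advance, and the force is rising. Pressing on to about 11 N along the bar.

send_rows([
  {"x": 0.04, "y": 0, "z": -0.02, "rx": 0, "ry": 0, "rz": 0, "jaw": 0.4},
  {"x": 0.04, "y": 0, "z": 0, "rx": 0, "ry": 0, "rz": 0, "jaw": 0.4},
  {"x": 0.03, "y": 0, "z": 0, "rx": 0, "ry": 0, "rz": 0, "jaw": 0.4},
  {"x": 0, "y": 0, "z": 0, "rx": 0, "ry": 0, "rz": 0, "jaw": 0.4},
  {"x": 0, "y": 0, "z": 0, "rx": 0, "ry": 0, "rz": 0, "jaw": 0.4},
])

```text
clock: 18.85
tool_pos: [0.5581, 0.1622, 0.1046]
eef_rot: [0.779, 0.627, -0.002, 0.0]
contact_force: [-2.4, -7.9, 2.8]
opening: 0.131
finger_force: 50.0
```

```bash
python3 -c "
from h import *
st();bf()"
```

```text
18.85 [0.5581 0.1622 0.1046] ang 77.61 z [-0.0028 -0.0034 -1.    ] F [-2.41 -7.87  2.81] op 0.131 ff 50.0
along -8.2 lat -0.67 z 2.81 s 31.08 lat mm -0.38
```

send_rows([
  {"x": 0.06, "y": 0, "z": 0, "rx": 0, "ry": 0, "rz": 0, "jaw": 0.4},
  {"x": 0.06, "y": 0, "z": 0, "rx": 0, "ry": 0, "rz": 0, "jaw": 0.4},
  {"x": 0.04, "y": 0, "z": 0, "rx": 0, "ry": 0, "rz": 0, "jaw": 0.4},
  {"x": 0, "y": 0, "z": 0, "rx": 0, "ry": 0, "rz": 0, "jaw": 0.4},
  {"x": 0, "y": 0, "z": 0, "rx": 0, "ry": 0, "rz": 0, "jaw": 0.4},
])

```text
clock: 19.35
tool_pos: [0.5581, 0.1623, 0.1046]
eef_rot: [0.78, 0.626, -0.003, 0.001]
contact_force: [-3.0, -9.4, 6.3]
opening: 0.134
finger_force: 50.0
```

```bash
python3 -c "
from h import *
st();bf()"
```

```text
19.35 [0.5581 0.1623 0.1046] ang 77.57 z [-0.0037 -0.0061 -1.    ] F [-2.99 -9.42  6.35] op 0.134 ff 50.0
along -9.84 lat -0.91 z 6.35 s 31.15 lat mm -0.37
```

send_rows([
  {"x": 0.06, "y": 0, "z": -0.02, "rx": 0, "ry": 0, "rz": 0, "jaw": 0.4},
  {"x": 0.06, "y": 0, "z": 0, "rx": 0, "ry": 0, "rz": 0, "jaw": 0.4},
  {"x": 0.02, "y": 0, "z": 0, "rx": 0, "ry": 0, "rz": 0, "jaw": 0.4},
  {"x": 0, "y": 0, "z": 0, "rx": 0, "ry": 0, "rz": 0, "jaw": 0.4},
  {"x": 0, "y": 0, "z": 0, "rx": 0, "ry": 0, "rz": 0, "jaw": 0.4},
])

```text
clock: 19.85
tool_pos: [0.5581, 0.1624, 0.1046]
eef_rot: [0.78, 0.626, -0.004, 0.002]
contact_force: [-2.6, -11.6, 6.6]
opening: 0.131
finger_force: 50.0
```

```bash
python3 -c "
from h import *
st();bf()"
```

```text
19.85 [0.5581 0.1624 0.1046] ang 77.53 z [-0.0045 -0.0083 -1.    ] F [ -2.59 -11.64   6.58] op 0.131 ff 50.0
along -11.93 lat -0.04 z 6.58 s 31.23 lat mm -0.36
```

send_rows([
  {"x": 0, "y": 0, "z": 0, "rx": 0, "ry": 0, "rz": 0, "jaw": 0.4},
  {"x": 0, "y": 0, "z": 0, "rx": 0, "ry": 0, "rz": 0, "jaw": 0.4},
  {"x": 0, "y": 0, "z": 0, "rx": 0, "ry": 0, "rz": 0, "jaw": 0.4},
  {"x": 0, "y": 0, "z": 0, "rx": 0, "ry": 0, "rz": 0, "jaw": 0.4},
  {"x": 0, "y": 0, "z": 0, "rx": 0, "ry": 0, "rz": 0, "jaw": 0.4},
])

```text
clock: 20.35
tool_pos: [0.5581, 0.1624, 0.1046]
eef_rot: [0.78, 0.626, -0.004, 0.002]
contact_force: [-3.5, -11.6, 7.3]
opening: 0.13
finger_force: 50.0
```

```bash
python3 -c "
from h import *
st();bf()"
```

```text
20.35 [0.5581 0.1624 0.1046] ang 77.53 z [-0.0045 -0.0083 -1.    ] F [ -3.47 -11.59   7.34] op 0.13 ff 50.0
along -12.06 lat -0.92 z 7.34 s 31.24 lat mm -0.35
```

send_rows([
  {"x": 0, "y": 0, "z": -0.04, "rx": 0, "ry": 0, "rz": 0, "jaw": 0.4},
  {"x": 0, "y": 0, "z": -0.02, "rx": 0, "ry": 0, "rz": 0, "jaw": 0.4},
  {"x": 0, "y": 0, "z": 0, "rx": 0, "ry": 0, "rz": 0, "jaw": 0.4},
  {"x": 0, "y": 0, "z": 0, "rx": 0, "ry": 0, "rz": 0, "jaw": 0.4},
  {"x": 0, "y": 0, "z": 0, "rx": 0, "ry": 0, "rz": 0, "jaw": 0.4},
])

```text
clock: 20.85
tool_pos: [0.5581, 0.1624, 0.1046]
eef_rot: [0.78, 0.626, -0.004, 0.002]
contact_force: [-2.4, -9.9, 2.5]
opening: 0.128
finger_force: 50.0
```

```bash
python3 -c "
from h import *
st();bf()"
```

```text
20.85 [0.5581 0.1624 0.1046] ang 77.53 z [-0.0049 -0.008  -1.    ] F [-2.4  -9.94  2.53] op 0.128 ff 50.0
along -10.22 lat -0.22 z 2.53 s 31.28 lat mm -0.39
```

send_rows([
  {"x": -0.08, "y": 0, "z": 0, "rx": 0, "ry": 0, "rz": 0, "jaw": 0.4},
  {"x": -0.08, "y": 0, "z": 0, "rx": 0, "ry": 0, "rz": 0, "jaw": 0.4},
  {"x": -0.08, "y": 0, "z": 0, "rx": 0, "ry": 0, "rz": 0, "jaw": 0.4},
  {"x": -0.06, "y": 0, "z": 0, "rx": 0, "ry": 0, "rz": 0, "jaw": 0.4},
  {"x": 0, "y": 0, "z": 0, "rx": 0, "ry": 0, "rz": 0, "jaw": 0.4},
])

```text
clock: 21.35
tool_pos: [0.5581, 0.1622, 0.1046]
eef_rot: [0.779, 0.627, -0.002, 0.0]
contact_force: [-1.3, -6.6, -1.6]
opening: 0.13
finger_force: 50.0
```

```bash
python3 -c "
from h import *
st();bf()"
```

```text
21.35 [0.5581 0.1622 0.1046] ang 77.61 z [-0.0032 -0.003  -1.    ] F [-1.33 -6.62 -1.63] op 0.13 ff 50.0
along -6.75 lat 0.11 z -1.63 s 31.07 lat mm -0.37
```

Vertical load is now near zero, so I'll press once more cleanly and hold before letting go.

send_rows([
  {"x": 0.12, "y": 0, "z": 0, "rx": 0, "ry": 0, "rz": 0, "jaw": 0.4},
  {"x": 0.12, "y": 0, "z": 0, "rx": 0, "ry": 0, "rz": 0, "jaw": 0.4},
  {"x": 0.1, "y": 0, "z": 0, "rx": 0, "ry": 0, "rz": 0, "jaw": 0.4},
  {"x": 0.05, "y": 0, "z": 0, "rx": 0, "ry": 0, "rz": 0, "jaw": 0.4},
  {"x": 0, "y": 0, "z": 0, "rx": 0, "ry": 0, "rz": 0, "jaw": 0.4},
])

```text
clock: 21.85
tool_pos: [0.5581, 0.1625, 0.1046]
eef_rot: [0.78, 0.626, -0.005, 0.002]
contact_force: [-3.7, -11.4, 3.8]
opening: 0.129
finger_force: 50.0
```

```bash
python3 -c "
from h import *
st();bf()"
```

```text
21.85 [0.5581 0.1625 0.1046] ang 77.51 z [-0.0054 -0.0097 -0.9999] F [ -3.7  -11.43   3.79] op 0.129 ff 50.0
along -11.96 lat -1.17 z 3.79 s 31.3 lat mm -0.37
```

send_rows([
  {"x": 0, "y": 0, "z": 0, "rx": 0, "ry": 0, "rz": 0, "jaw": 0.4},
  {"x": 0, "y": 0, "z": 0, "rx": 0, "ry": 0, "rz": 0, "jaw": 0.4},
  {"x": 0, "y": 0, "z": 0, "rx": 0, "ry": 0, "rz": 0, "jaw": 0.4},
  {"x": 0, "y": 0, "z": 0, "rx": 0, "ry": 0, "rz": 0, "jaw": 0.4},
  {"x": 0, "y": 0, "z": 0, "rx": 0, "ry": 0, "rz": 0, "jaw": 0.4},
])

```text
clock: 22.35
tool_pos: [0.5581, 0.1625, 0.1046]
eef_rot: [0.78, 0.626, -0.005, 0.002]
contact_force: [-2.7, -12.4, 3.0]
opening: 0.133
finger_force: 50.0
```

```bash
python3 -c "
from h import *
st();bf()"
```

```text
22.35 [0.5581 0.1625 0.1046] ang 77.51 z [-0.0053 -0.0095 -0.9999] F [ -2.74 -12.42   3.01] op 0.133 ff 50.0
along -12.72 lat -0.02 z 3.01 s 31.31 lat mm -0.37
```

Held at about 12 N, roughly 8 N over sliding. Now back off most of the load and open.

send_rows([
  {"x": -0.12, "y": 0, "z": 0, "rx": 0, "ry": 0, "rz": 0, "jaw": 0.4},
  {"x": -0.12, "y": 0, "z": 0, "rx": 0, "ry": 0, "rz": 0, "jaw": 0.4},
  {"x": -0.12, "y": 0, "z": 0, "rx": 0, "ry": 0, "rz": 0, "jaw": 0.4},
  {"x": -0.12, "y": 0, "z": 0, "rx": 0, "ry": 0, "rz": 0, "jaw": 0.4},
  {"x": -0.04, "y": 0, "z": 0, "rx": 0, "ry": 0, "rz": 0, "jaw": 0.4},
])

```text
clock: 22.85
tool_pos: [0.558, 0.1622, 0.1046]
eef_rot: [0.779, 0.627, -0.001, -0.0]
contact_force: [0.3, -4.7, -6.2]
opening: 0.131
finger_force: 50.0
```

```bash
python3 -c "
from h import *
st();bf()"
```

```text
22.85 [0.558  0.1622 0.1046] ang 77.64 z [-2.6e-03 -8.0e-04 -1.0e+00] F [ 0.31 -4.69 -6.21] op 0.131 ff 50.0
along -4.52 lat 1.3 z -6.21 s 31.0 lat mm -0.44
```

send_rows([
  {"x": -0.06, "y": -0.01, "z": 0.06, "rx": 0, "ry": 0, "rz": 0, "jaw": 0.4},
  {"x": 0, "y": 0, "z": 0, "rx": 0, "ry": 0, "rz": 0, "jaw": 0.4},
  {"x": 0, "y": 0, "z": 0, "rx": 0, "ry": 0, "rz": 0, "jaw": 0.4},
  {"x": 0, "y": 0, "z": 0, "rx": 0, "ry": 0, "rz": 0, "jaw": 0.4},
  {"x": 0, "y": 0, "z": 0, "rx": 0, "ry": 0, "rz": 0, "jaw": 0.4},
], grip_force=15)

```text
clock: 23.35
tool_pos: [0.558, 0.1622, 0.1046]
eef_rot: [0.779, 0.627, -0.001, -0.0]
contact_force: [0.2, -5.3, -3.1]
opening: 0.134
finger_force: 15.0
```

send_rows([
  {"x": 0, "y": 0, "z": 0, "rx": 0, "ry": 0, "rz": 0, "jaw": 1.6},
  {"x": 0, "y": 0, "z": 0, "rx": 0, "ry": 0, "rz": 0, "jaw": 2.2},
  {"x": 0, "y": 0, "z": 0, "rx": 0, "ry": 0, "rz": 0, "jaw": 3},
  {"x": 0, "y": 0, "z": 0, "rx": 0, "ry": 0, "rz": 0, "jaw": 3.5},
  {"x": 0, "y": 0, "z": 0, "rx": 0, "ry": 0, "rz": 0, "jaw": 3.5},
])

```text
clock: 23.85
tool_pos: [0.5582, 0.1636, 0.105]
eef_rot: [0.779, 0.627, 0.0, -0.001]
contact_force: [0.2, -0.7, -0.4]
opening: 0.398
finger_force: 0.0
```

send_rows([
  {"x": 0, "y": 0, "z": -1, "rx": 0, "ry": 0, "rz": 0, "jaw": 3.5},
  {"x": 0, "y": 0, "z": -2, "rx": 0, "ry": 0, "rz": 0, "jaw": 3.5},
  {"x": 0, "y": 0, "z": -2, "rx": 0, "ry": 0, "rz": 0, "jaw": 3.5},
  {"x": 0, "y": 0, "z": -2, "rx": 0, "ry": 0, "rz": 0, "jaw": 3.5},
  {"x": 0, "y": 0, "z": -2, "rx": 0, "ry": 0, "rz": 0, "jaw": 3.5},
])

```text
clock: 24.35
tool_pos: [0.5582, 0.1631, 0.1964]
eef_rot: [0.779, 0.627, 0.0, -0.001]
contact_force: [0.0, -0.3, -0.7]
opening: 0.398
finger_force: 0.0
```

send_rows([
  {"x": -2.5, "y": 0, "z": -1, "rx": 0, "ry": 0, "rz": 0, "jaw": 3.5},
  {"x": -2.5, "y": 0, "z": -1, "rx": 0, "ry": 0, "rz": 0, "jaw": 3.5},
  {"x": -2.5, "y": 0, "z": 0, "rx": 0, "ry": 0, "rz": 0, "jaw": 3.5},
  {"x": -2, "y": 0, "z": 0, "rx": 0, "ry": 0, "rz": 0, "jaw": 3.5},
  {"x": 0, "y": 0, "z": 0, "rx": 0, "ry": 0, "rz": 0, "jaw": 3.5},
])

```text
clock: 24.85
tool_pos: [0.5375, 0.0665, 0.2151]
eef_rot: [0.78, 0.625, -0.001, 0.0]
contact_force: [-0.1, 0.1, -0.2]
opening: 0.395
finger_force: 0.0
```

Run:
```python
from h import *
st(); s=cam("wrist");t=cam("scene")
c=proj(s,[.558,.162,.08])[0].round().astype(int);u,v=np.clip(c[0],50,462),np.clip(c[1],75,300)
a=cv2.resize(s["img"][v-75:v+75,u-50:u+50],(400,600),interpolation=cv2.INTER_CUBIC)
c=proj(t,[.556,.15,.08])[0].round().astype(int);u2,v2=c
b=cv2.resize(t["img"][v2-75:v2+75,u2-50:u2+50],(400,600),interpolation=cv2.INTER_CUBIC);print(u-50,v-75,u2-50,v2-75)
save({"img":np.hstack([a,b])},"end.png")
```

```text
24.85 [0.5375 0.0665 0.2151] ang 77.43 z [-0.002  -0.0018 -1.    ] F [-0.11  0.08 -0.22] op 0.395 ff 0.0
211 2 226 121
```

View pics/end.png

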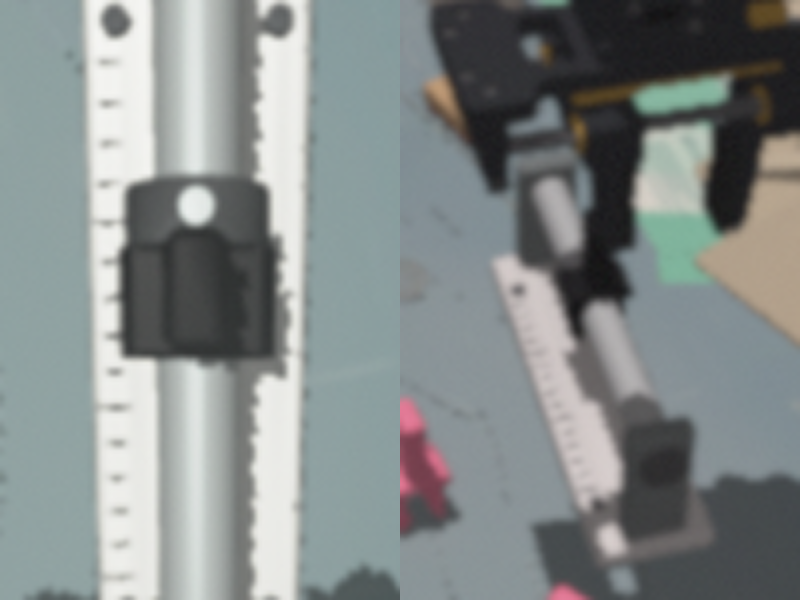

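The picture shows the clip seated on the bar, tab upright at crop (195,290), flush against the collar at crop (195,205). The gripper is clear. Handing in.

```bash
python3 -c "
from h import *
print(finish_job())"
```

```text
the job is handed in; nothing more can be done
None
```

The job is handed in: the black clip snapped fully home on the bar about 3 cm clear of the collar, slid up to it, pressed there at about 12 N (sliding took about 3 N, a little more with the clip pressed down), and was released tab upright, with no sign that the collar moved.

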